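# Torque the monitor-arm bolt until the wrench clicks

### The arm

A 6-joint arm with a two-finger parallel gripper is mounted at the origin on a cart in front of the work surface, level with it; the furniture and walls round the work are solid. World frame = base frame: x ahead of the robot, y to its left, z up, the work surface at z = 0. Lengths are in m, angles in rad, forces in N, time in s.
With the tool pointing down it reaches from about 0.325 to 0.9 m from the base axis. Payload 6.1 kg.
Tool frame: the origin (TCP) lies on the centre line of the jaws, within the pads' length; the fingertips stand 8 mm ahead of it and the grasp point (between the pads) lies 11 mm behind it; y points along the fingers, z is the direction in which the jaws open and shut, and the axes are right-handed (so a half turn about y gives the same grasp; the last joint's range is limited). The gripper opens to 85 mm and grips with 20 to 120 N. Pads are 22 mm wide; open, the fingers measure 114 mm over their backs; the gripper's body (76 mm by 85 mm) begins 54 mm behind the grasp point. The pads swing forward as they close: fully open they stand 13 mm farther back than shut.
Start: joints at [-1.395, 0.22, 1.526, -0, 1.395, -0.126], TCP at [0.186, -0.597, 0.239] pointing down, gripper open.
Joint ranges: [-2.98, 2.98], [-0.91, 2.08], [0.09, 2.57], [-1.24, 4.39], [0.2, 2.65], [-2.68, 2.68]. Speed limits (rad/s): [2.57, 2.57, 3.01, 3.14, 3.14, 3.14].

### API

Orientations are given as a unit quaternion [x, y, z, w].
In Python, from station import * gives the robot as it stands. The module is installed in compiled form; this text tells all that it offers.
- The arm moves only by the tool carry_out, never from a script. Its argument "targets" is a list of rows, each an object of numbers: "x", "y", "z": the shift along the world's x, y, z in cm; "roll": the turn about the world's z in degrees; "gripper": the opening, from 0 (shut) to 1 (fully open). In form: [{"x": .., "y": .., "z": .., "roll": .., "gripper": ..}, ...]. A call has 1 to 20 rows; each row is the pose to reach, as a shift and turn from the pose commanded when the call began; what a row does not reach only later rows make up. A row lasts 1/8 s, in which the tool goes at most 62.5 mm and 10.7 degrees, less where a joint would pass 70% of its speed; a pose out of reach is approached as far as the arm can. A call with a gripper value outside its range is refused whole. The fingers move at their own pace and stop on an object; "newtons" is the grip in N (left out, the last holds). Time passes only in rows, so rows that repeat a pose let the fingers close. It gives the time, the measured TCP pose, the force and the opening at its end, in the units of the state.
- state(): the state, without advancing time (a new reading comes with each control period).
- camera(name): name is "scene" or "top"; returns a dict with "frame" (384x512x3 uint8, red, green, blue), "range_z" (384x512 float32, m along the optical axis (not along the pixel's ray), 0 where there is no reading), "camera_matrix" (3x3 intrinsics, pixels), "dist" ([k1, k2, p1, p2, k3] as OpenCV has them; the pictures are not rectified), "R" (3x3) and "t" (3): a world point X has camera coordinates R X + t. Camera axes: x right, y down, z forward; pixel columns grow to the right and rows downward; lengths in m; the calibration is good to about 2 mm. A picture is of the moment at which its call begins.
- sign_off(): hands the job in, once; it reports no verdict.
The state is a dict: "clock": time; "q": joint angles; "joint_vel": joint speeds; "joint_efforts": joint torques, N m; "position": TCP position; "ee_rot": TCP orientation; "contact_force": force on the tool from outside, world axes, zero at the start; "wrist_torque": the same for the moment, N m; "opening": finger opening in m.
Only numpy, scipy, OpenCV 4.12 (cv2) and the standard library are available. Lean on these libraries where they do the work, as an engineer would, in place of code of your own. Each camera call takes 0.05 s, during which the arm holds its last target.

### The job

Pick up the breakaway wrench, set its ring gently and fully down over the hex bolt of the monitor-arm foot (never forcing it on or off), and tighten the bolt clockwise (seen from above) until the wrench's breakaway joint trips, stopping promptly at the trip instead of forcing on to its end stop. Then lift the wrench off, still tripped, and lay it down flat on the bare desk, clear of the foot, without dropping it. Leave the other things on the desk where they are.

Things in the scene. Friction and masses are not known exactly. Their poses are not given: they have to be found in the camera images.
- bolt_seat (a point): Hex bolt of the foot: 30 mm across flats, 18 mm high (top 4 mm tapers to 25), axis vertical. The point is on its axis, on top of the 54 mm washer under the head, 34 mm above the desk. z up; x is normal to a flat (one every 60 deg) and turns with the bolt. Clockwise from above tightens: about 0.2 N m for an unknown 0.2 to 0.5 rad, then suddenly tight.
- foot: Dark metal foot of a monitor arm, fixed to the desk: plate 90 (x) x 145 (y) x 14 mm. Origin at desk level under the bolt axis; the plate reaches from y -45 to +100 mm. A pole stub, 34 mm in diameter and 64 mm high, stands at y = +70 mm; a boss carries the bolt. A monitor stands close behind: the hand has room only on the robot's side of the bolt.
- bolt: The same hex bolt as a body, origin and axes as bolt_seat; pressing or jamming the ring on it with over 40 N before it is down (or while lifting it off) damages it.
- wrench_ring (a point): Ring end of the loose wrench (about 0.28 kg, lying flat): steel ring 60 mm outside, 22 mm high, through hex hole 31.6 mm across flats. The point is on the ring axis at its underside; z up, x along the handle. Untripped, x is normal to a flat of the hole: it fits with its x at the bolt's x plus any multiple of 60 deg. Seated, this point meets bolt_seat.
- wrench_grip (a point): Balance point of the wrench, inside its black straight handle, half-way up; rigid with wrench_ring and with the same axes, 105 mm along x from the ring axis, 12 mm above the underside. Handle 18 mm wide, 20 mm high, from 75 to 180 mm from the ring axis; tail end at 187 mm.
- wrench_insert (a joint): Breakaway joint, rad: angle of the hex insert in the ring. 0 untripped; grows as the handle goes on clockwise while the bolt stands. Rigid below 0.7 N m, then breaks away and yields at that torque, which no longer rises; stays where left. Tripped from 0.08 (pointer tab off centre between its two marks); over 0.24 is overtightened; stop at 0.30.
- tape_roll: Roll of brown tape, 96 mm across, 48 mm high, lying flat, bystander; origin at the centre of its underside.
- desk_calculator: Calculator, 112 x 68 x 13 mm, bystander; origin at the centre of its underside.
- bracelet: Bead bracelet, 71 mm across, 12 mm high, bystander; origin at the centre of its underside.
Things that resemble listed ones, but are neither listed nor needed, are in the scene too. Leave any purple look-alike of the part that bears wrench_ring alone.

How it is judged:
On the way, in this order (a step that is already met when the one before it is completed fails the run):
1. the wrench's ring is fully down over the bolt, untripped (horizontal distance between wrench_ring and bolt_seat below 0.003 m and z of wrench_ring in the frame of bolt_seat below 0.003 m and angle between the z axis of wrench_ring and the z axis of bolt_seat, either way round below 0.08 rad and value of joint wrench_insert below 0.05 rad), for 0.2 s.
2. the bolt is tight and the breakaway joint has tripped, the ring still fully on the bolt (horizontal distance between wrench_ring and bolt_seat below 0.003 m and z of wrench_ring in the frame of bolt_seat below 0.003 m and angle between the z axis of wrench_ring and the z axis of bolt_seat, either way round below 0.08 rad and value of joint wrench_insert above 0.08 rad), for 0.1 s.
At the end, for the whole second after the job is handed in: The wrench, its breakaway joint still tripped (over 0.06 rad), lies flat on the desk (ring underside within 6 mm of the desk top, tilt under 0.06 rad), with its ring over 80 mm from the bolt axis, not touching the foot, at rest (value of joint wrench_insert above 0.06 rad and height (world z) of wrench_ring below 0.006 m and angle between wrench_ring's own z axis and vertical below 0.06 rad and horizontal distance between wrench_ring and foot above 0.08 m and contact force between wrench and foot below 0.05 N and linear speed of wrench below 0.02 m/s).
It fails at once if the wrench presses or jams on the bolt with over 40 N while its ring is not down over it (over 6 mm above its seat) (contact force between wrench and bolt above 40 N and z of wrench_ring in the frame of bolt_seat above 0.006 m).
It fails at once if the wrench is forced on past the trip towards its end stop (over 0.24 rad): the bolt is overtightened (value of joint wrench_insert above 0.24 rad).
It fails at once if the wrench is let go in the air (height (world z) of wrench_grip above 0.035 m and height (world z) of wrench_ring above 0.02 m and horizontal distance between wrench_ring and bolt_seat above 0.05 m and contact force between each of the arm, the fingers and wrench below 0.01 N).
It fails at once if the tape roll, calculator or bracelet is moved by more than 15 mm (distance of any of tape_roll, desk_calculator, bracelet from where it was at the start of the episode above 0.015 m).
It also fails if it takes over 58 s, if anything falls off the work surface, if the arm or the gripper's body presses on something with over 40 N, if the wrist force passes 120 N, or if a joint passes its speed limit or range.

## Working session

There is one attempt and no reset: what is moved stays moved. The work goes in short steps, Python scripts to look and compute and a tool call to move; the robot and the scene stay as the last step left them, time stands still between calls to the robot, and variables do not carry over. Pictures are saved under pics/ and viewed, and the job is handed in when it is done.

Besides the shell and the picture viewer there is one more tool, called after "Call:" as a command line: name --argument value ..., lists and objects as JSON in quotes. carry_out: Moves the arm, as the interface text tells. Its arguments: {"type":"object","properties":{"targets":{"type":"array"},"newtons":{"type":"number"}},"required":["targets"]}

```bash
mkdir -p pics
cat > h.py <<'E'
from station import *
import numpy as np, cv2
def grab(n,tag):
    c=camera(n); np.savez(f'pics/{tag}.npz',**{k:np.asarray(v) for k,v in c.items()}); cv2.imwrite(f'pics/{tag}.png',c['frame'][:,:,::-1]); return c
def load(tag): return dict(np.load(f'pics/{tag}.npz'))
def ray(c,u,v):
    p=cv2.undistortPoints(np.array([[[u,v]]],float),c['camera_matrix'],c['dist'])[0,0]
    return np.array([p[0],p[1],1.])
def atz(c,u,v,z):
    d=c['R'].T@ray(c,u,v); o=-c['R'].T@c['t']; return o+d*(z-o[2])/d[2]
def dep(c,u,v):
    r=c['range_z'][int(round(v)),int(round(u))]; return c['R'].T@(ray(c,u,v)*r-c['t'])
def proj(c,X):
    return cv2.projectPoints(np.atleast_2d(np.array(X,float)),cv2.Rodrigues(c['R'])[0],c['t'],c['camera_matrix'],c['dist'])[0][:,0]
def crop(c,u0,v0,u1,v1,s,name):
    cv2.imwrite(f'pics/{name}.png',cv2.resize(c['frame'][v0:v1,u0:u1,::-1],None,fx=s,fy=s,interpolation=cv2.INTER_CUBIC))
E
python3 - <<'E'
from h import *
print(state())
for n in('scene','top'):
    c=grab(n,n+'0'); print(n,-c['R'].T@c['t'],c['R'][2],c['camera_matrix'][0,0])
E
```

```text
{'clock': 0.0, 'q': array([-1.39512324e+00,  2.21224559e-01,  1.52763375e+00,  9.89011887e-06,
        1.39470055e+00, -1.26113581e-01]), 'joint_vel': array([ 8.10626740e-04, -9.46252053e-06, -4.47023450e-04, -4.22859738e-04,
        6.69934317e-04, -9.01340870e-04]), 'joint_efforts': array([ 3.08782721e-03, -4.96898496e+01, -3.89396846e+01,  1.22892111e-04,
        1.10669227e-02, -8.57469242e-07]), 'position': array([ 0.18565232, -0.59616216,  0.23818822]), 'ee_rot': array([-0.10630639,  0.69976684, -0.69837678,  0.10627882]), 'contact_force': array([0.76349775, 0.09241257, 0.39299169]), 'wrist_torque': array([-0.00202886,  0.05618589, -0.03201095]), 'opening': 0.08520114733657898}
scene [0.30636813 0.63629934 1.16637341] [ 0.15614867 -0.53523392 -0.83014592] 397.6965359680476
top [ 0.29059979 -0.07499097  1.53236569] [ 0.16636654  0.00774181 -0.98603359] 413.64852683416876
```

View pics/scene0.png

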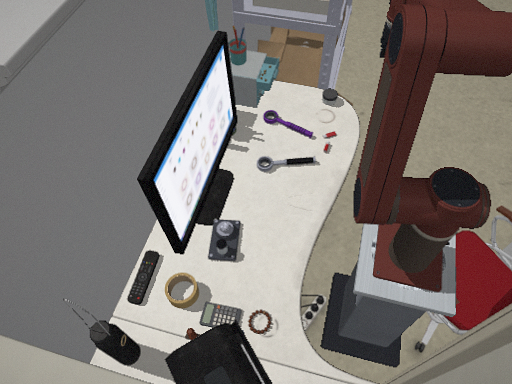

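View pics/top0.png

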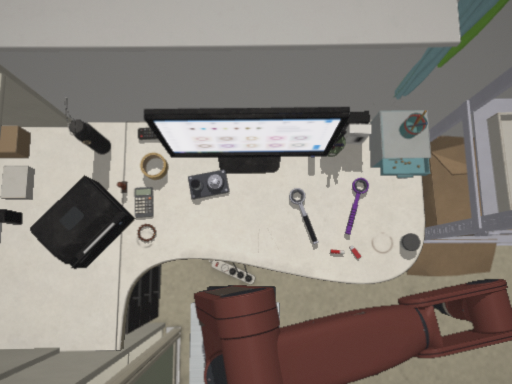

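Run:
```python
from h import *
c=load('scene0'); crop(c,190,205,260,275,9,'s_foot'); crop(c,245,130,335,180,8,'s_wr')
c=load('top0'); crop(c,175,160,245,210,10,'t_foot'); crop(c,275,180,335,250,8,'t_wr')
```

```text
(no output)
```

View pics/s_foot.png

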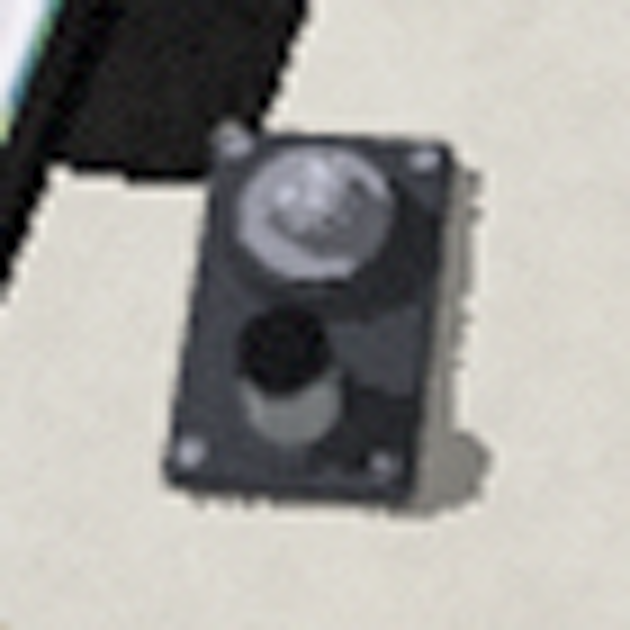

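View pics/s_wr.png

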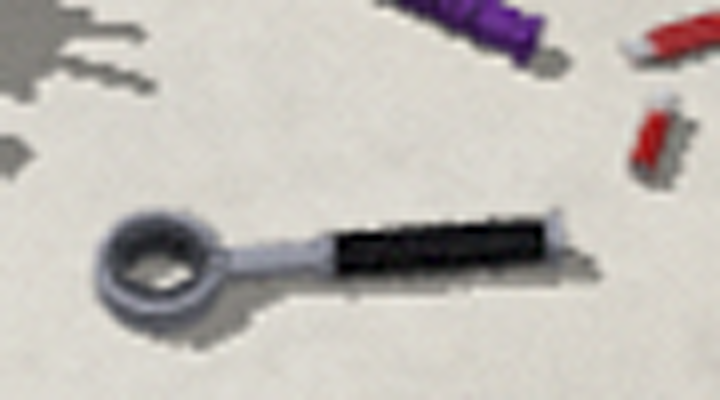

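View pics/t_foot.png

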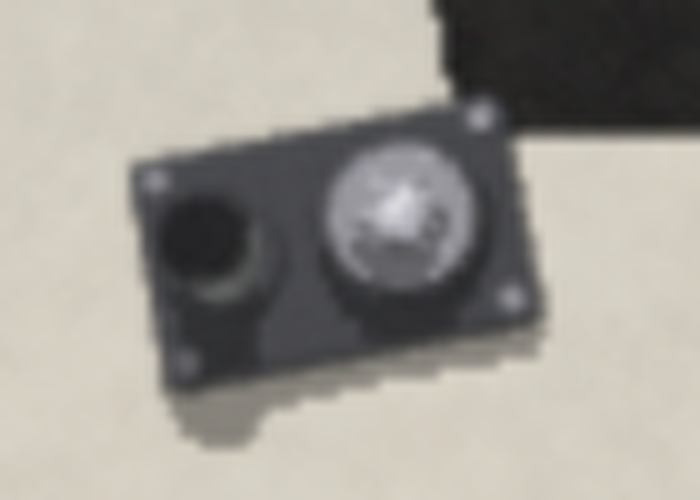

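View pics/t_wr.png

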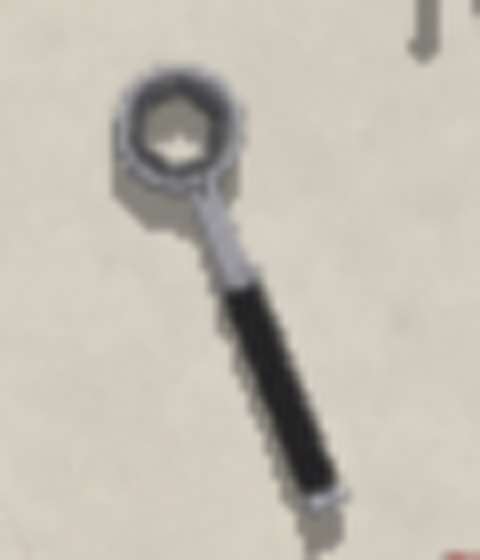

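Run:
```python
from h import *
def big(c,u0,v0,w,h,s):
    im=c['frame'][v0:v0+h,u0:u0+w,::-1].astype(float)
    im=cv2.resize(im,None,fx=s,fy=s,interpolation=cv2.INTER_CUBIC)
    lo,hi=40,255
    return np.clip((im-lo)/(hi-lo)*255,0,255).astype(np.uint8)
t=load('top0'); s=load('scene0')
a=big(t,204,171,20,20,20); b=big(s,213,218,20,20,20)
cv2.imwrite('pics/bolt.png',np.hstack([a,b]))
for z in(.034,): 
  print('top',atz(t,214.55,181.05,z),'sc',atz(s,224.7,228.1,z))
for c,(u,v) in((t,(204,171)),(s,(213,218))):
  H=np.array([[dep(c,u+i,v+j)[2]*1000 for i in range(20)] for j in range(20)]); print(np.round(H).astype(int))
# wrench
for z in (.022,): print('ring',atz(t,275+(178.5)/8-.5,180+128/8-.5,z),atz(s,245+159/8-.5,130+266/8-.5,z))
print('tail',atz(t,275+322.5/8-.5,180+493/8-.5,.022),atz(s,245+556/8-.5,130+230/8-.5,.022))
```

```text
top [0.58710029 0.07235951 0.034     ] sc [0.58656942 0.07196712 0.034     ]
[[   5    4   -4   -1   -3   -5   -5   -3   10    2   16   16   19   12
    13   13   13   15   13   15]
 [   2    3    0    2    2   15   13   13   11   15    9    2    9   11
    14   14   18    8   18   12]
 [  12    8   14   13   12   13   13   14   14   10   14    9   18   16
    13   14   15   10   10   10]
 [  12   16    6   13   11    8   12   11   30   23   33   28   20   30
    24   16   12   15   13   17]
 [  15   11   13    7   18    9   29   30   40   36   29   36   34   32
    34   33   24   10    8   20]
 [  16   18   13   12   13   32   32   31   26   29   34   30   31   30
    34   33   27   27    8   12]
 [   8   10   14   17   28   33   32   28   44   49   51   54   49   34
    35   31   39   28   27   11]
 [  13   13    8   10   28   36   35   51   53   53   49   48   51   54
    35   41   33 1532   30   14]
 [  15   10   12   26   31   24   30   48   50   53   47   51   52   54
    50   33   31   33   27   20]
 [  17   22   12   25   33   36   37   52   48   53   50   53   52   49
    50
[... 2640 characters left out ...]
3   30   30]
 [  10   14   11   19   30   28   37   32   36   38   35   34   32   34
    34   35   37   33   34   30]
 [  14   16   11   23   27   29   28   31   35   34   32   34   32   33
    33   33   35   36   27   32]
 [  15   16   16   14   27   24   28   30   35   32   35   35   31   35
    38   37   32   29   29   28]
 [  13   14   15   12   23   24   28   32   28   28   29   24   32   33
    30   31   28   30   24   20]
 [  18   16   15   14    9   16   15   27   25   27   30   28   27   27
    32   28   28   20   21   17]]
ring [ 0.53194155 -0.23087418  0.022     ] [ 0.53186822 -0.2279537   0.022     ]
tail [ 0.3639772  -0.29138845  0.022     ] [ 0.36098559 -0.29359087  0.022     ]
```

View pics/bolt.png

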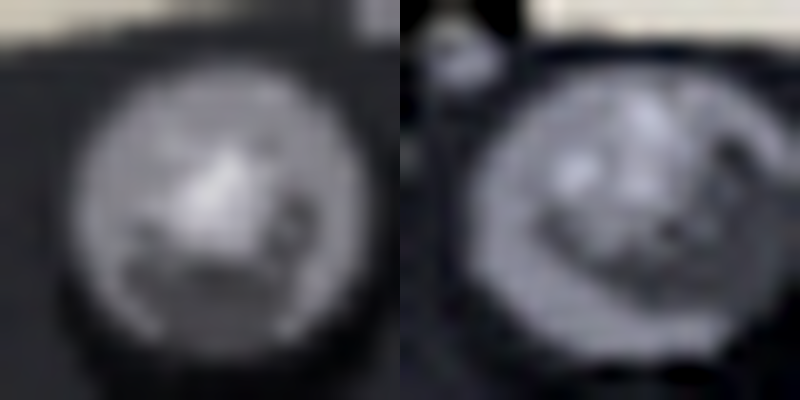

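Run:
```python
from h import *
for n in('scene','top'):
    F=[];D=[]
    for i in range(16):
        c=camera(n);F.append(c['frame'].astype(float));D.append(c['range_z'])
    D=np.array(D); D[D==0]=np.nan
    print(n,np.std(F,0).mean(),np.nanmean(np.nanstd(D,0)))
    c['frame']=np.mean(F,0); c['range_z']=np.nanmedian(D,0); c['rmean']=np.nanmean(D,0)
    np.savez('pics/%s_avg.npz'%n,**{k:np.asarray(v) for k,v in c.items()})
t=load('top_avg'); s=load('scene_avg')
def big(c,u0,v0,w,h,k):
    im=c['frame'][v0:v0+h,u0:u0+w,::-1]
    im=cv2.resize(im,None,fx=k,fy=k,interpolation=cv2.INTER_CUBIC)
    return np.clip((im-50)/(180)*255,0,255).astype(np.uint8)
cv2.imwrite('pics/bolt2.png',np.hstack([big(t,204,171,20,20,20),big(s,213,218,20,20,20)]))
np.set_printoptions(linewidth=200)
for c,(u,v) in((t,(204,171)),(s,(213,216))):
  print(np.array([[round(dep(c,u+i,v+j)[2]*1000) for i in range(20)] for j in range(20)]))
print(state()['clock'])
```

```text
scene 2.155507369165375 0.002844478
top 0.6323038803686151 0.0028200543
[[ 0 -1 -3 -2 -2 -1 -1 -2 -2  0 13 12 11 12 11 13 14 13 16 14]
 [-1 -1 -4  0 -2 11 12 15 11 13 15 12 13 12 13 13 14 11 14 15]
 [12 11 13 14 13 12 12 13 12 12 14 12 12 13 11 13 13 14 12 14]
 [12 12 12 13 14 15 13 12 28 30 29 29 30 31 28 14 12 13 14 13]
 [15 14 14 13 14 11 28 28 32 32 32 33 33 34 33 29 24 12 14 12]
 [15 11 14 13 14 26 33 33 32 33 34 34 33 33 30 34 26 28 13 15]
 [13 13 14 13 28 32 32 33 47 46 51 52 47 33 33 32 34 29 24 13]
 [13 14 14 12 28 34 32 47 52 50 52 52 50 45 33 33 32 35 29 15]
 [11 15 14 28 34 33 32 46 50 53 51 51 52 51 47 33 33 33 30 23]
 [16 13 13 29 31 33 32 51 52 51 51 50 50 52 48 45 32 34 30 27]
 [14 14 13 28 34 32 47 53 49 53 50 52 52 51 45 38 34 34 27 29]
 [12 13 13 30 34 33 34 48 52 52 51 51 51 50 46 32 33 33 31 29]
 [12 13 14 28 33 32 32 43 51 50 50 51 50 47 40 32 33 32 30 27]
 [13 15 15 28 32 35 32 32 48 47 48 49 46 47 33 32 33 32 28 24]
 [14 14 13 25 27 32 33 33 32 41 40 38 34 34 32 32 32 30 28 20]
 [11 12 13 14 30 29 33 33 33 32 32 35 34 33 34 32 32 28 26 14]
 [13 13 14 13 21 30 
[... 797 characters left out ...]
0]
 [10 14 13 14 28 34 32 32 52 52 52 51 52 52 52 52 48 34 34 33]
 [12 14 15 13 30 34 34 47 52 51 53 51 52 52 52 52 47 35 33 34]
 [13 14 14 29 34 33 33 49 51 52 51 51 52 52 51 51 47 33 33 34]
 [13 14 14 30 33 34 33 47 48 50 52 51 52 52 52 48 43 34 33 34]
 [14 15 15 29 35 33 34 42 47 47 52 51 51 47 48 48 41 33 33 34]
 [13 14 14 30 33 34 34 34 40 45 47 47 47 49 45 42 36 34 33 35]
 [13 14 14 29 29 34 34 32 35 37 43 46 43 42 37 36 33 34 32 34]
 [13 13 13 29 30 34 34 34 34 33 35 38 35 34 34 34 35 34 34 31]
 [14 15 14 24 29 30 33 32 34 33 34 34 34 33 34 34 35 33 32 29]
 [14 14 13 19 27 30 30 33 34 34 34 35 33 33 34 34 34 32 31 29]
 [14 13 14 15 23 28 28 30 32 33 33 35 33 35 33 33 30 29 28 26]]
1.7
```

View pics/bolt2.png

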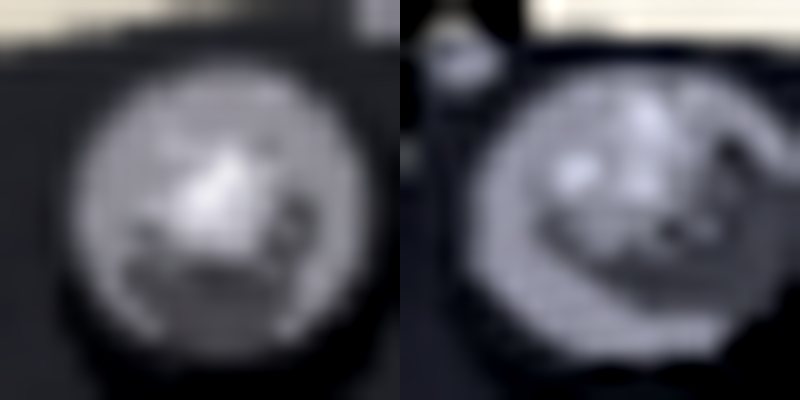

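```bash
cat > fit.py <<'E'
from h import *
from scipy.optimize import minimize
HA=np.arange(6)*np.pi/3; HN=np.c_[np.cos(HA),np.sin(HA)]
def march(c,uv,inside,ztop,pose,step=.0005):
    # returns height where ray enters
    p=cv2.undistortPoints(uv[:,None].astype(float),c['camera_matrix'],c['dist'])[:,0]
    d=np.c_[p,np.ones(len(p))]@c['R']; o=-c['R'].T@c['t']
    zs=np.arange(ztop,-.0001,-step); 
    P=o+d[:,None,:]*((zs[None,:,None]-o[2])/d[:,2][:,None,None])
    x,y,a=pose; ca,sa=np.cos(a),np.sin(a); X=P[...,0]-x; Y=P[...,1]-y
    ins=inside(ca*X+sa*Y,-sa*X+ca*Y,P[...,2]); ins[:,-1]=True
    return zs[ins.argmax(1)]
def hexr(X,Y): return np.max(X[...,None]*HN[:,0]+Y[...,None]*HN[:,1],-1)
def bolt(X,Y,Z):
    h=hexr(X,Y); r=np.hypot(X,Y)
    return ((Z<=.052)&(h<=.015)&(h+(Z-.048)*.625<=.015))|(Z<=.034)
def wrench(X,Y,Z):
    return ((Z<=.022)&(np.hypot(X,Y)<=.030)&(hexr(X,Y)>=.0158))|((Z<=.022)&(abs(Y)<=.009)&(X>.075)&(X<.180))|((Z<=.019)&(abs(Y)<.006)&(X>0.028)&(X<.187))
def heights(c,uv):
    return np.array([dep(c,u,v)[2] for u,v in uv])
def fit(cs,uvs,zs,inside,ztop,x0,scan,sep=True,cap=.01):
    best=[]
    for a0 in scan:
        tot=0;ps=[]
        for c,uv,z in zip(cs,uvs,zs):
            f=lambda p:np.mean(np.minimum(abs(march(c,uv,inside,ztop,(p[0],p[1],a0))-z-p[2]),cap))*1e3
            r=minimize(f,[*x0,0],method='Nelder-Mead',options=dict(initial_simplex=np.array([[x0[0]-.002,x0[1]-.002,0],[x0[0]+.003,x0[1],0],[x0[0],x0[1]+.003,.001],[x0[0]-.002,x0[1]+.002,-.001]]),xatol=5e-5,fatol=1e-4))
            tot+=r.fun;ps.append((r.fun,r.x))
        best.append((tot,a0,ps))
    return best
E
cat > b.py <<'E'
from fit import *
t=load('top_avg'); s=load('scene_avg'); c0=np.array([.5868,.0722])
uvs=[];zs=[]
for c,(u,v) in((t,(204,171)),(s,(213,216))):
    uv=np.array([(u+i,v+j) for i in range(20) for j in range(20)])
    z=heights(c,uv)
    P=np.array([atz(c,a,b,.034) for a,b in uv]); Q=np.array([atz(c,a,b,.05) for a,b in uv])
    m=(np.hypot(*(P[:,:2]-c0).T)<.025)|(np.hypot(*(Q[:,:2]-c0).T)<.022); m&=z>.029
    uvs.append(uv[m]);zs.append(z[m])
for tot,a,ps in fit([t,s],uvs,zs,bolt,.052,c0,np.deg2rad(np.arange(0,60,4))):
    print(round(np.rad2deg(a)),round(tot,3),*[(round(f,3),np.round(x,4)) for f,x in ps])
E
python3 b.py
```

```text
0 2.089 (np.float64(1.174), array([0.5863, 0.0723, 0.0009])) (np.float64(0.916), array([ 5.859e-01,  7.180e-02, -1.000e-04]))
4 1.93 (np.float64(1.078), array([0.5864, 0.0719, 0.0009])) (np.float64(0.852), array([ 5.859e-01,  7.180e-02, -1.000e-04]))
8 1.776 (np.float64(0.937), array([0.5864, 0.0719, 0.0009])) (np.float64(0.839), array([ 5.86e-01,  7.18e-02, -1.00e-04]))
12 2.022 (np.float64(1.037), array([0.5864, 0.0717, 0.0009])) (np.float64(0.986), array([ 0.5862,  0.072 , -0.    ]))
16 2.275 (np.float64(1.156), array([0.5863, 0.0724, 0.0009])) (np.float64(1.119), array([ 5.867e-01,  7.170e-02, -2.000e-04]))
20 2.405 (np.float64(1.275), array([0.5866, 0.073 , 0.0008])) (np.float64(1.13), array([ 5.862e-01,  7.160e-02, -1.000e-04]))
24 2.487 (np.float64(1.254), array([0.5865, 0.0729, 0.0007])) (np.float64(1.234), array([ 5.859e-01,  7.160e-02, -1.000e-04]))
28 2.63 (np.float64(1.325), array([0.586 , 0.0726, 0.0009])) (np.float64(1.304), array([ 5.864e-01,  7.150e-02, -1.000e-04]))
32 2.709 (np.float64(1.387), array([0.5859, 0.0723, 0.0009])) (np.float64(1.322), array([ 5.866e-01,  7.140e-02, -1.000e-04]))
36 2.676 (np.float64(1.343), array([0.5867, 0.073 , 0.0008])) (np.float64(1.333), array([ 5.863e-01,  7.160e-02, -1.000e-04]))
40 2.713 (np.float64(1.404), array([0.5868, 0.0728, 0.001 ])) (np.float64(1.309), array([ 5.864e-01,  7.190e-02, -1.000e-04]))
44 2.709 (np.float64(1.441), array([0.5864, 0.0726, 0.0008])) (np.float64(1.268), array([ 5.862e-01,  7.210e-02, -1.000e-04]))
48 2.631 (np.float64(1.409), array([0.5861, 0.0727, 0.0008])) (np.float64(1.222), array([ 5.864e-01,  7.210e-02, -1.000e-04]))
52 2.421 (np.float64(1.352), array([0.5866, 0.0723, 0.0008])) (np.float64(1.069), array([ 5.864e-01,  7.210e-02, -1.000e-04]))
56 2.305 (np.float64(1.31), array([0.5866, 0.0723, 0.0009])) (np.float64(0.995), array([ 5.861e-01,  7.190e-02, -1.000e-04]))
```

```bash
sed -i 's/np.arange(0,60,4)/np.arange(2,13,1)/' b.py; python3 b.py
cat > w.py <<'E'
from fit import *
import sys
t=load('top_avg'); s=load('scene_avg'); x0=np.array([.5315,-.229])
uvs=[];zs=[];cs=[t,s]
L=np.array([[x0[0]+i*np.cos(-2.79)-j*np.sin(-2.79),x0[1]+i*np.sin(-2.79)+j*np.cos(-2.79),z] for i in(-.045,.2) for j in (-.045,.045) for z in(0,.022)])
for c in cs:
    q=proj(c,L); lo=np.floor(q.min(0)).astype(int); hi=np.ceil(q.max(0)).astype(int)
    uv=np.array([(i,j) for i in range(lo[0],hi[0]) for j in range(lo[1],hi[1])])
    P=np.array([atz(c,a,b,.015) for a,b in uv])[:,:2]-x0
    e=np.array([np.cos(-2.79),np.sin(-2.79)]); a=P@e; l=P@[-e[1],e[0]]
    m=(a>-.04)&(a<.175)&(abs(l)<.04)&~((a>.027)&(a<.08))
    uvs.append(uv[m]);zs.append(heights(c,uv[m]))
for tot,a,ps in fit(cs,uvs,zs,wrench,.022,x0,np.deg2rad(np.arange(-165,-155,1))):
    print(round(np.rad2deg(a),1),round(tot,3),*[(round(f,3),np.round(x,4)) for f,x in ps])
E
python3 w.py
```

```text
2 2.014 (np.float64(1.142), array([0.5863, 0.0723, 0.0008])) (np.float64(0.871), array([ 5.858e-01,  7.190e-02, -1.000e-04]))
3 1.972 (np.float64(1.104), array([0.5866, 0.072 , 0.0008])) (np.float64(0.869), array([ 5.859e-01,  7.170e-02, -1.000e-04]))
4 1.93 (np.float64(1.078), array([0.5864, 0.0719, 0.0009])) (np.float64(0.852), array([ 5.859e-01,  7.180e-02, -1.000e-04]))
5 1.869 (np.float64(1.015), array([0.5864, 0.072 , 0.0009])) (np.float64(0.854), array([ 0.5857,  0.072 , -0.    ]))
6 1.783 (np.float64(0.941), array([0.5865, 0.072 , 0.0008])) (np.float64(0.842), array([ 5.861e-01,  7.170e-02, -1.000e-04]))
7 1.788 (np.float64(0.937), array([0.5863, 0.0719, 0.0009])) (np.float64(0.85), array([ 5.861e-01,  7.180e-02, -1.000e-04]))
8 1.776 (np.float64(0.937), array([0.5864, 0.0719, 0.0009])) (np.float64(0.839), array([ 5.86e-01,  7.18e-02, -1.00e-04]))
9 1.794 (np.float64(0.944), array([0.5863, 0.0717, 0.0009])) (np.float64(0.85), array([ 5.86e-01,  7.18e-02, -1.00e-04]))
10 1.848 (np.float64(0.966), array([0.5863, 0.0718, 0.0009])) (np.float64(0.882), array([ 0.5863,  0.0718, -0.
[... 790 characters left out ...]
9, -0.2338,  0.0019])) (np.float64(1.225), array([ 0.5319, -0.2327,  0.0012]))
-160.0 2.306 (np.float64(1.219), array([ 0.5322, -0.2322,  0.0019])) (np.float64(1.087), array([ 0.5313, -0.2318,  0.0012]))
-159.0 2.864 (np.float64(1.564), array([ 0.5316, -0.2305,  0.0019])) (np.float64(1.299), array([ 0.5308, -0.2307,  0.0013]))
-158.0 3.592 (np.float64(1.865), array([ 0.5311, -0.2293,  0.002 ])) (np.float64(1.727), array([ 0.5306, -0.2306,  0.0012]))
-157.0 4.304 (np.float64(2.166), array([ 0.5304, -0.2285,  0.002 ])) (np.float64(2.138), array([ 0.5293, -0.2281,  0.0013]))
-156.0 5.04 (np.float64(2.47), array([ 0.5311, -0.2299,  0.002 ])) (np.float64(2.57), array([ 0.5268, -0.2271,  0.0011]))
```

Run:
```python
from h import *
from scipy.spatial.transform import Rotation as R
s=state(); M=R.from_quat(s['ee_rot']).as_matrix(); print(M.round(3)); print(s['position'],s['q'][5])
yaw=np.degrees(np.arctan2(M[1,2],M[0,2])); 
print('yaw z',yaw,'need',[(x-yaw+90)%180-90 for x in(-70.1,)])
print((np.array([.4331,-.2677])-s['position'][:2])*100)
```

```text
[[-0.955 -0.     0.297]
 [-0.297  0.    -0.955]
 [ 0.    -1.    -0.   ]]
[ 0.18576686 -0.5967278   0.23929384] -0.12613624520616
yaw z -72.70510983257617 need [np.float64(2.6051098325761757)]
[24.73331423 32.90278003]
```

Call:
carry_out --targets '[{"x": 4,"y": 5.3,"z": 0,"roll": 0,"gripper": 1},{"x": 8,"y": 10.7,"z": -1,"roll": 1,"gripper": 1},{"x": 12,"y": 16,"z": -2,"roll": 2,"gripper": 1},{"x": 16,"y": 21.3,"z": -4,"roll": 2.6,"gripper": 1},{"x": 20,"y": 26.6,"z": -6,"roll": 2.6,"gripper": 1},{"x": 23.5,"y": 31.3,"z": -9,"roll": 2.6,"gripper": 1},{"x": 24.7,"y": 32.9,"z": -12,"roll": 2.6,"gripper": 1},{"x": 24.7,"y": 32.9,"z": -15,"roll": 2.6,"gripper": 1},{"x": 24.7,"y": 32.9,"z": -15,"roll": 2.6,"gripper": 1},{"x": 24.7,"y": 32.9,"z": -15,"roll": 2.6,"gripper": 1},{"x": 24.7,"y": 32.9,"z": -15,"roll": 2.6,"gripper": 1}]'

```text
clock: 3.08
position: [0.4336, -0.2693, 0.0912]
ee_rot: [0.121, -0.696, 0.697, -0.122]
contact_force: [-0.0, -0.1, 0.4]
opening: 0.0853
```

Run:
```python
from h import *
from scipy.spatial.transform import Rotation as R
s=state(); M=R.from_quat(s['ee_rot']).as_matrix()
print(s['position'],np.degrees(np.arctan2(M[1,2],M[0,2])),s['contact_force'],s['clock'])
c=grab('scene','s1'); crop(c,230,110,350,200,6,'s1c')
```

```text
[ 0.43356205 -0.26929945  0.09123379] -70.17716505194294 [-0.00063117 -0.1105294   0.37268851] 3.075
```

View pics/s1c.png

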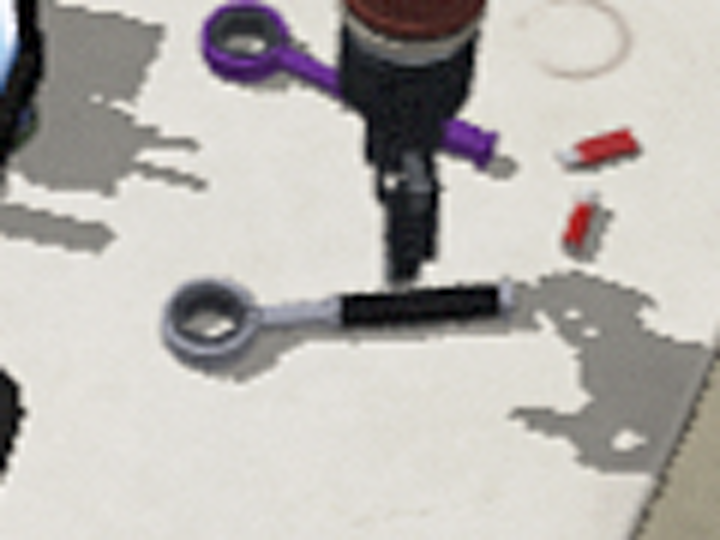

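Call:
carry_out --targets '[{"x": 0,"y": 0.15,"z": -4,"roll": 0,"gripper": 1},{"x": 0,"y": 0.15,"z": -7,"roll": 0,"gripper": 1},{"x": 0,"y": 0.15,"z": -7.8,"roll": 0,"gripper": 1},{"x": 0,"y": 0.15,"z": -7.8,"roll": 0,"gripper": 1},{"x": 0,"y": 0.15,"z": -7.8,"roll": 0,"gripper": 0},{"x": 0,"y": 0.15,"z": -7.8,"roll": 0,"gripper": 0},{"x": 0,"y": 0.15,"z": -7.8,"roll": 0,"gripper": 0},{"x": 0,"y": 0.15,"z": -7.8,"roll": 0,"gripper": 0},{"x": 0,"y": 0.15,"z": -7.8,"roll": 0,"gripper": 0},{"x": 0,"y": 0.15,"z": -7.8,"roll": 0,"gripper": 0}]' --newtons 60

```text
clock: 4.38
position: [0.4333, -0.2667, 0.0121]
ee_rot: [0.122, -0.696, 0.697, -0.122]
contact_force: [-0.6, 0.4, 6.0]
opening: 0.0164
```

Call:
carry_out --targets '[{"x": 0,"y": 0,"z": 1.5,"roll": 0,"gripper": 0},{"x": 0,"y": 0,"z": 4,"roll": 0,"gripper": 0},{"x": 0,"y": 2,"z": 7,"roll": 0,"gripper": 0},{"x": 0.5,"y": 5,"z": 9,"roll": -1,"gripper": 0},{"x": 1,"y": 9,"z": 10,"roll": -3,"gripper": 0},{"x": 2,"y": 13,"z": 10,"roll": -5,"gripper": 0},{"x": 3,"y": 17,"z": 10,"roll": -7,"gripper": 0},{"x": 4,"y": 21,"z": 10,"roll": -9,"gripper": 0},{"x": 4.5,"y": 25,"z": 10,"roll": -11,"gripper": 0},{"x": 4.9,"y": 29,"z": 10,"roll": -12.4,"gripper": 0},{"x": 4.9,"y": 31.5,"z": 10,"roll": -12.4,"gripper": 0},{"x": 4.9,"y": 32.6,"z": 10,"roll": -12.4,"gripper": 0},{"x": 4.9,"y": 32.6,"z": 10,"roll": -12.4,"gripper": 0},{"x": 4.9,"y": 32.6,"z": 10,"roll": -12.4,"gripper": 0},{"x": 4.9,"y": 32.6,"z": 10,"roll": -12.4,"gripper": 0}]'

```text
clock: 6.25
position: [0.4818, 0.0589, 0.1113]
ee_rot: [0.046, -0.706, 0.706, -0.046]
contact_force: [0.0, 0.5, -2.6]
opening: 0.0168
```

```bash
cat > avg.py <<'E'
from h import *
import sys
def avg(n,tag,k):
    F=[];D=[]
    for i in range(k):
        c=camera(n);F.append(c['frame'].astype(float));D.append(c['range_z'])
    D=np.array(D); D[D==0]=np.nan
    c['frame']=np.mean(F,0); c['range_z']=np.nanmedian(D,0)
    np.savez(f'pics/{tag}.npz',**{k:np.asarray(v) for k,v in c.items()}); return c
if __name__=='__main__':
    tag=sys.argv[1]
    for n in('scene','top'):
        c=avg(n,n+tag,8)
    s=state(); from scipy.spatial.transform import Rotation as R
    M=R.from_quat(s['ee_rot']).as_matrix()
    print(s['position'],np.degrees(np.arctan2(M[1,2],M[0,2])),s['contact_force'],s['wrist_torque'],s['opening'],s['clock'])
    c=load('scene'+tag); crop(c,195,170,305,270,5,'sc'); a=cv2.imread('pics/sc.png')
    c=load('top'+tag); crop(c,180,140,260,240,5,'tc'); b=cv2.imread('pics/tc.png')
    cv2.imwrite(f'pics/both{tag}.png',np.hstack([a,b]))
E
python3 avg.py A
```

```text
[0.4817722  0.05978024 0.11130533] -82.50578644288191 [ 0.00803041 -0.1040497  -2.54047808] [-0.03701418  0.00984732  0.00855801] 0.016550453735305046 7.05[ WARN:0@12.011] global loadsave.cpp:1063 imwrite_ Unsupported depth image for selected encoder is fallbacked to CV_8U.
```

View pics/bothA.png

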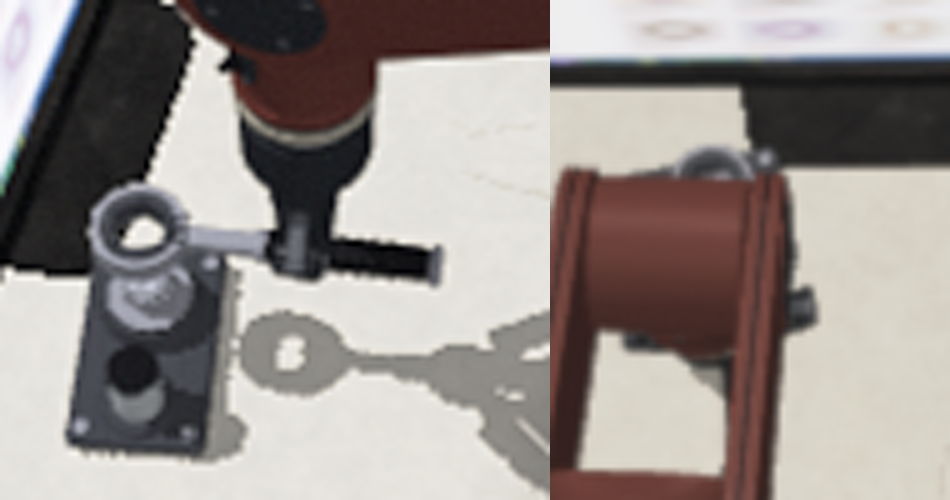

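```bash
cat > air.py <<'E'
from fit import *
import sys
from scipy.spatial.transform import Rotation as R
def ringfit(c,p0,free_yaw=True,bg=None):
    # p0: x,y,z(ring underside),yaw deg
    x,y,z,yaw=p0; 
    def solid(P,p):
        Rm=R.from_euler('ZYX',[p[3],p[4],p[5]],degrees=True).as_matrix()
        Q=(P-np.array(p[:3]))@Rm
        X,Y,Z=Q[...,0],Q[...,1],Q[...,2]
        return (Z>0)&wrench(X,Y,Z)&~((X>.03)&(X<.18)&(Z<.002))
    e=np.array([np.cos(np.radians(yaw)),np.sin(np.radians(yaw))]);n=np.array([-e[1],e[0]])
    q=proj(c,np.array([[*(np.array([x,y])+e*a+n*b),z+h] for a in(-.04,.2) for b in(-.04,.04) for h in(0,.022)]))
    lo=np.floor(q.min(0)).astype(int); hi=np.ceil(q.max(0)).astype(int)
    uv=np.array([(i,j) for i in range(lo[0],hi[0]) for j in range(lo[1],hi[1])])
    A=np.array([atz(c,a,b,z+.018) for a,b in uv])[:,:2]-[x,y]; a=A@e; l=A@n
    m=(((a>-.04)&(a<.035)&(abs(l)<.04))|((a>.145)&(a<.2)&(abs(l)<.02)))
    uv=uv[m]
    pp=cv2.undistortPoints(uv[:,None].astype(float),c['camera_matrix'],c['dist'])[:,0]
    d=np.c_[pp,np.ones(len(pp))]; zz=c['range_z'][uv[:,1],uv[:,0]]
    o=-c['R'].T@c['t']; D=d@c['R']
    # depth sampling
    zs=np.arange(z+.034,z-.012,-.0005)
    T=(zs[None]-o[2])/D[:,2:3]; P=o+D[:,None]*T[...,None]
    hmeas=o[2]+D[:,2]*zz
    back=hmeas<z-.012
    def f(p):
        ins=solid(P,p); hit=ins.any(1); h=zs[ins.argmax(1)]
        r=np.where(hit&~back,np.minimum(abs(h-hmeas),.01),np.where(hit|~back,.01,0.))
        return r.mean()*1e3
    p0=np.array([x,y,z,yaw,0,0]); st=[.003,.003,.002,2,1.5,1.5]
    best=None
    for k in range(4):
        r=minimize(f,p0,method='Nelder-Mead',options=dict(initial_simplex=np.vstack([p0-np.array(st)*.3]+[p0+np.eye(6)[i]*st[i]*(-1)**k for i in range(6)]),maxiter=500,xatol=1e-4,fatol=1e-4))
        p0=r.x
    return r.fun,r.x
if __name__=='__main__':
    f,x=ringfit(load(sys.argv[1]),[float(v) for v in sys.argv[2:6]])
    print(f,x.round(4))
E
python3 air.py scene_avg .5315 -.232 0 -160; python3 air.py sceneA .5855 .072 .099 -172.5
```

```text
5.01526219323269 [ 5.315000e-01 -2.324000e-01 -2.400000e-03 -1.599259e+02 -9.827000e-01
 -1.792100e+00]
1.2070686087975653 [ 5.84900e-01  7.20000e-02  9.74000e-02 -1.72973e+02 -8.52500e-01
  1.26100e-01]
```

Call:
carry_out --targets '[{"x": 0.1,"y": 0,"z": -1,"roll": 0.3,"gripper": 0},{"x": 0.1,"y": 0,"z": -2.5,"roll": 0.3,"gripper": 0},{"x": 0.1,"y": 0,"z": -3.5,"roll": 0.3,"gripper": 0},{"x": 0.1,"y": 0,"z": -4,"roll": 0.3,"gripper": 0},{"x": 0.1,"y": 0,"z": -4,"roll": 0.3,"gripper": 0},{"x": 0.1,"y": 0,"z": -4,"roll": 0.3,"gripper": 0}]'

```text
clock: 7.8
position: [0.4831, 0.0597, 0.0716]
ee_rot: [0.048, -0.705, 0.705, -0.048]
contact_force: [-0.2, 0.2, -1.8]
opening: 0.0165
```

```bash
python3 avg.py B 2>/dev/null; python3 air.py sceneB .5858 .0718 .0574 -172.7
```

```text
[0.4827361  0.05974599 0.07127534] -82.20743981053678 [-0.20931803 -0.36764537 -2.62281745] [0.05917018 0.05170909 0.00776281] 0.01628563115077987 8.6
1.5172062585699653 [ 5.866000e-01  7.310000e-02  5.780000e-02 -1.725917e+02 -6.003000e-01
 -4.788000e-01]
```

View pics/bothB.png

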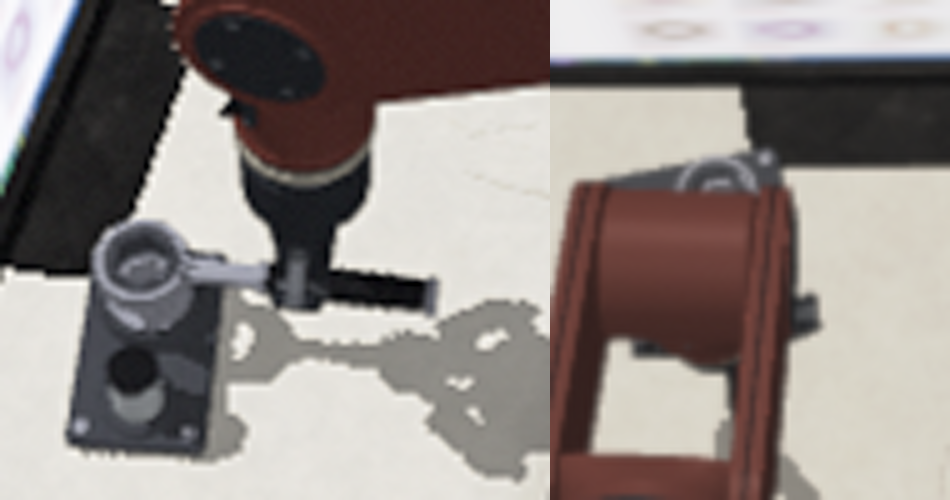

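Call:
carry_out --targets '[{"x": 0,"y": -0.03,"z": -0.3,"roll": 0,"gripper": 0},{"x": 0,"y": -0.03,"z": -0.6,"roll": 0,"gripper": 0},{"x": 0,"y": -0.03,"z": -0.8,"roll": 0,"gripper": 0},{"x": 0,"y": -0.03,"z": -0.8,"roll": 0,"gripper": 0}]'

```text
clock: 9.1
position: [0.4825, 0.0594, 0.063]
ee_rot: [-0.048, 0.705, -0.705, 0.048]
contact_force: [-0.4, 0.3, -1.5]
opening: 0.0164
```

Call:
carry_out --targets '[{"x": 0,"y": 0,"z": -0.2,"roll": 0,"gripper": 0},{"x": 0,"y": 0,"z": -0.3,"roll": 0,"gripper": 0},{"x": 0,"y": 0,"z": -0.3,"roll": 0,"gripper": 0}]'

```text
clock: 9.48
position: [0.4828, 0.0594, 0.0602]
ee_rot: [0.048, -0.705, 0.705, -0.048]
contact_force: [0.6, -0.6, -2.6]
opening: 0.0168
```

Call:
carry_out --targets '[{"x": 0,"y": 0,"z": -0.2,"roll": 0,"gripper": 0},{"x": 0,"y": 0,"z": -0.3,"roll": 0,"gripper": 0},{"x": 0,"y": 0,"z": -0.3,"roll": 0,"gripper": 0}]'

```text
clock: 9.85
position: [0.4834, 0.0593, 0.0578]
ee_rot: [0.048, -0.705, 0.706, -0.049]
contact_force: [-1.5, -1.6, 2.2]
opening: 0.0167
```

Call:
carry_out --targets '[{"x": -0.05,"y": -0.05,"z": 0,"roll": 0,"gripper": 0},{"x": -0.05,"y": -0.05,"z": -0.2,"roll": 0,"gripper": 0},{"x": -0.05,"y": -0.05,"z": -0.2,"roll": 0,"gripper": 0}]'

```text
clock: 10.22
position: [0.4828, 0.0589, 0.0555]
ee_rot: [0.048, -0.705, 0.706, -0.048]
contact_force: [0.6, -0.8, 2.7]
opening: 0.0163
```

```bash
python3 avg.py C 2>/dev/null; python3 air.py sceneC .5858 .0718 .042 -172.7
python3 - <<'E'
from h import *
c=load('sceneC'); crop(c,205,205,290,260,9,'C1')
E
```

```text
[0.48256743 0.05892747 0.05545978] -82.21218162795299 [2.55489211 0.02379301 2.91192468] [-0.00207956 -1.01040214 -0.01724557] 0.016337823594068684 11.025
2.0129336759212517 [ 5.871000e-01  7.320000e-02  4.630000e-02 -1.721282e+02  2.075700e+00
 -4.142000e-01][ WARN:0@0.029] global loadsave.cpp:1063 imwrite_ Unsupported depth image for selected encoder is fallbacked to CV_8U.
```

View pics/C1.png

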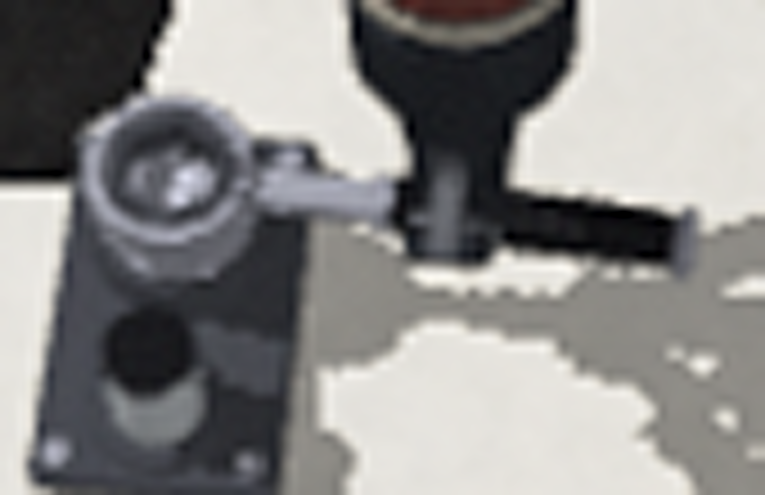

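```bash
cat > on.py <<'E'
from fit import *
import sys
from scipy.spatial.transform import Rotation as R
def onfit(c,p0,bp=(.5860,.0718,7.5),zfix=None):
    x,y,z,yaw=p0[:4]
    def solid(P,p):
        Rm=R.from_euler('ZYX',p[3:6],degrees=True).as_matrix()
        Q=(P-np.array(p[:3]))@Rm; X,Y,Z=Q[...,0],Q[...,1],Q[...,2]
        return (Z>0)&wrench(X,Y,Z)&~((X>.03)&(X<.18)&(Z<.002))
    e=np.array([np.cos(np.radians(yaw)),np.sin(np.radians(yaw))]);n=np.array([-e[1],e[0]])
    uvb=proj(c,np.array([[*(np.array([x,y])+e*a+n*b),z+h] for a in(-.04,.2) for b in(-.04,.04) for h in(0,.022)]))
    lo=np.floor(uvb.min(0)).astype(int); hi=np.ceil(uvb.max(0)).astype(int)
    uv=np.array([(i,j) for i in range(lo[0],hi[0]) for j in range(lo[1],hi[1])])
    A=np.array([atz(c,a,b,z+.018) for a,b in uv])[:,:2]-[x,y]; a=A@e; l=A@n
    m=(((a>-.045)&(a<.033)&(abs(l)<.045))|((a>.145)&(a<.2)&(abs(l)<.02)))
    uv=uv[m]
    pp=cv2.undistortPoints(uv[:,None].astype(float),c['camera_matrix'],c['dist'])[:,0]
    zz=c['range_z'][uv[:,1],uv[:,0]]; o=-c['R'].T@c['t']; D=np.c_[pp,np.ones(len(pp))]@c['R']
    zs=np.arange(z+.034,.031,-.0005)
    P=o+D[:,None]*((zs[None]-o[2])/D[:,2:3])[...,None]
    hm=np.maximum(o[2]+D[:,2]*zz,.031)
    b=np.radians(bp[2]); X=P[...,0]-bp[0];Y=P[...,1]-bp[1]; U=np.cos(b)*X+np.sin(b)*Y;V=-np.sin(b)*X+np.cos(b)*Y
    Z=P[...,2]; h=hexr(U,V)
    st=((Z<=.052)&(h<=.015)&(h+(Z-.048)*.625<=.015))|((Z<=.034)&(np.hypot(U,V)<.027))
    def f(p):
        ins=solid(P,p)|st; ins[:,-1]=True
        return np.minimum(abs(zs[ins.argmax(1)]-hm),.01).mean()*1e3
    p0=np.array([x,y,z,yaw,0,0]); s=[.003,.003,.002,2,1.5,1.5]
    for k in range(6):
        r=minimize(f,p0,method='Nelder-Mead',options=dict(initial_simplex=np.vstack([p0-np.array(s)*.3]+[p0+np.eye(6)[i]*s[i]*(-1)**k for i in range(6)]),maxiter=400,xatol=1e-4,fatol=1e-4))
        p0=r.x
    return r.fun,r.x
if __name__=='__main__':
    f,x=onfit(load(sys.argv[1]),[float(v) for v in sys.argv[2:6]]); print(round(f,3),x.round(4))
E
for a in "sceneA .5855 .072 .098 -173" "sceneB .5858 .0718 .0574 -172.7" "sceneC .5858 .0718 .045 -172.7"; do python3 on.py $a; done
```

```text
1.403 [ 5.850000e-01  7.240000e-02  9.750000e-02 -1.727887e+02 -8.667000e-01
 -1.163900e+00]
1.287 [ 5.864000e-01  7.300000e-02  5.750000e-02 -1.727478e+02 -8.104000e-01
  3.145000e-01]
1.34 [ 5.871000e-01  7.330000e-02  4.640000e-02 -1.722806e+02  1.861700e+00
 -1.468900e+00]
```

Call:
carry_out --targets '[{"x": 0,"y": 0,"z": 0.5,"roll": 0,"gripper": 0},{"x": -0.1,"y": -0.13,"z": 0.5,"roll": 0,"gripper": 0},{"x": -0.1,"y": -0.13,"z": 0.5,"roll": 0,"gripper": 0}]'

```text
clock: 11.4
position: [0.4798, 0.0577, 0.0594]
ee_rot: [-0.049, 0.706, -0.705, 0.047]
contact_force: [0.4, 0.5, -1.5]
opening: 0.0163
```

```bash
python3 avg.py D 2>/dev/null; python3 on.py sceneD .5858 .0718 .050 -172.7
```

```text
[0.48126467 0.05766585 0.06030906] -82.2051687289063 [-0.08368933  0.56923875 -1.61911237] [-0.02113352 -0.01651042  0.02801199] 0.016814071056270054 12.2
1.239 [ 5.851000e-01  7.180000e-02  4.880000e-02 -1.724927e+02  1.125100e+00
  1.580000e-02]
```

Call:
carry_out --targets '[{"x": 0.07,"y": 0,"z": 0,"roll": 0,"gripper": 0},{"x": 0.07,"y": 0,"z": -0.2,"roll": 0,"gripper": 0},{"x": 0.07,"y": 0,"z": -0.4,"roll": 0,"gripper": 0},{"x": 0.07,"y": 0,"z": -0.4,"roll": 0,"gripper": 0}]'

```text
clock: 12.7
position: [0.4817, 0.0577, 0.056]
ee_rot: [-0.048, 0.706, -0.705, 0.048]
contact_force: [0.2, 0.4, -2.2]
opening: 0.0168
```

Call:
carry_out --targets '[{"x": 0,"y": 0,"z": -0.2,"roll": 0,"gripper": 0},{"x": 0,"y": 0,"z": -0.4,"roll": 0,"gripper": 0},{"x": 0,"y": 0,"z": -0.4,"roll": 0,"gripper": 0}]'

```text
clock: 13.08
position: [0.4817, 0.0577, 0.052]
ee_rot: [-0.048, 0.705, -0.705, 0.048]
contact_force: [1.0, 1.0, -1.6]
opening: 0.0166
```

Call:
carry_out --targets '[{"x": 0,"y": 0,"z": -0.2,"roll": 0,"gripper": 0},{"x": 0,"y": 0,"z": -0.4,"roll": 0,"gripper": 0},{"x": 0,"y": 0,"z": -0.4,"roll": 0,"gripper": 0}]'

```text
clock: 13.45
position: [0.4818, 0.0577, 0.048]
ee_rot: [-0.048, 0.705, -0.705, 0.048]
contact_force: [0.2, -0.1, -2.0]
opening: 0.0166
```

Call:
carry_out --targets '[{"x": 0,"y": 0,"z": -0.2,"roll": 0,"gripper": 0},{"x": 0,"y": 0,"z": -0.2,"roll": 0,"gripper": 0},{"x": 0,"y": 0,"z": -0.25,"roll": 0,"gripper": 0}]'

```text
clock: 13.82
position: [0.482, 0.0577, 0.0458]
ee_rot: [0.048, -0.705, 0.705, -0.048]
contact_force: [0.9, -0.5, -1.9]
opening: 0.0167
```

```bash
python3 avg.py E 2>/dev/null; python3 on.py sceneE .5858 .0718 .035 -172.7
```

```text
[0.48197597 0.05764861 0.04581004] -82.20566708683661 [-0.45701953  0.12058353 -1.86961054] [-0.02583719 -0.01688082  0.0164478 ] 0.016429768449334928 14.625
0.988 [ 5.860000e-01  7.170000e-02  3.490000e-02 -1.722142e+02  1.046200e+00
  1.546000e-01]
```

View pics/bothE.png

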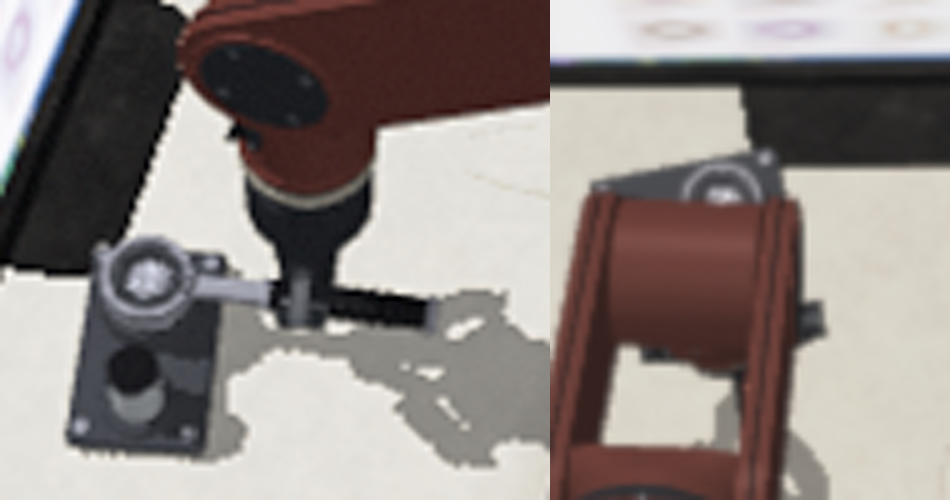

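Call:
carry_out --targets '[{"x": 0,"y": 0,"z": -0.1,"roll": 0,"gripper": 0},{"x": 0,"y": 0,"z": -0.15,"roll": 0,"gripper": 0},{"x": 0,"y": 0,"z": -0.15,"roll": 0,"gripper": 0}]'

```text
clock: 15.0
position: [0.4819, 0.0577, 0.0442]
ee_rot: [-0.048, 0.705, -0.705, 0.048]
contact_force: [0.7, -0.8, -2.7]
opening: 0.0163
```

Call:
carry_out --targets '[{"x": 0,"y": 0,"z": -0.1,"roll": 0,"gripper": 0},{"x": 0,"y": 0,"z": -0.15,"roll": 0,"gripper": 0},{"x": 0,"y": 0,"z": -0.15,"roll": 0,"gripper": 0}]'

```text
clock: 15.38
position: [0.482, 0.0576, 0.043]
ee_rot: [0.048, -0.705, 0.705, -0.048]
contact_force: [-2.5, -0.4, -0.1]
opening: 0.0164
```

```bash
cat > arc.py <<'E'
import numpy as np,sys
a0,th=float(sys.argv[1]),[float(v) for v in sys.argv[2:]]
for t in th:
    f=np.radians(a0-t);g=np.radians(a0)
    print(t,(10.5*np.array([np.cos(f)-np.cos(g),np.sin(f)-np.sin(g)])).round(2))
E
python3 arc.py 187.7 1 2 3 4 5 6 7 8 9 10
```

```text
1.0 [-0.02  0.18]
2.0 [-0.04  0.36]
3.0 [-0.06  0.55]
4.0 [-0.07  0.73]
5.0 [-0.08  0.91]
6.0 [-0.09  1.1 ]
7.0 [-0.09  1.28]
8.0 [-0.09  1.46]
9.0 [-0.09  1.65]
10.0 [-0.09  1.83]
```

Call:
carry_out --targets '[{"x": -0.02,"y": 0.18,"z": 0,"roll": -1,"gripper": 0},{"x": -0.04,"y": 0.36,"z": 0,"roll": -2,"gripper": 0},{"x": -0.06,"y": 0.55,"z": 0,"roll": -3,"gripper": 0},{"x": -0.07,"y": 0.73,"z": 0,"roll": -4,"gripper": 0},{"x": -0.08,"y": 0.91,"z": 0,"roll": -5,"gripper": 0},{"x": -0.09,"y": 1.1,"z": 0,"roll": -6,"gripper": 0}]'

```text
clock: 16.12
position: [0.4809, 0.0688, 0.0428]
ee_rot: [0.011, -0.707, 0.707, -0.011]
contact_force: [-2.6, -1.7, 1.4]
opening: 0.0166
```

```bash
cat > st.py <<'E'
from h import *
from scipy.spatial.transform import Rotation as R
F=[];W=[]
s=state(); M=R.from_quat(s['ee_rot']).as_matrix()
print(s['position'].round(4),np.degrees(np.arctan2(M[1,2],M[0,2])).round(2),s['contact_force'].round(2),s['wrist_torque'].round(3),s['clock'])
E
python3 st.py
```

```text
[0.4809 0.0688 0.0428] -88.27 [-2.59 -1.69  1.39] [-0.232 -0.052 -0.115] 16.125
```

```bash
python3 arc.py 181.7 1 2 3 4 5 6 7 8
```

```text
1.0 [-0.    0.18]
2.0 [-0.    0.37]
3.0 [-0.    0.55]
4.0 [0.   0.73]
5.0 [0.01 0.92]
6.0 [0.02 1.1 ]
7.0 [0.04 1.28]
8.0 [0.06 1.46]
```

Call:
carry_out --targets '[{"x": -0.03,"y": 0.18,"z": 0,"roll": -1,"gripper": 0},{"x": -0.04,"y": 0.37,"z": 0,"roll": -2,"gripper": 0},{"x": -0.04,"y": 0.55,"z": 0,"roll": -3,"gripper": 0},{"x": -0.04,"y": 0.73,"z": 0,"roll": -4,"gripper": 0}]'

```text
clock: 16.62
position: [0.4808, 0.0761, 0.0429]
ee_rot: [-0.014, -0.707, 0.707, 0.014]
contact_force: [-0.6, -2.1, -0.1]
opening: 0.0165
```

```bash
python3 st.py
```

```text
[0.4808 0.0761 0.0429] -92.26 [-0.61 -2.09 -0.13] [-0.319 -0.205  0.046] 16.625
```

```bash
python3 arc.py 177.7 1 2 3 4 5 6 7 8
```

```text
1.0 [0.01 0.18]
2.0 [0.02 0.37]
3.0 [0.04 0.55]
4.0 [0.05 0.73]
5.0 [0.08 0.91]
6.0 [0.1  1.09]
7.0 [0.13 1.28]
8.0 [0.16 1.46]
```

Call:
carry_out --targets '[{"x": 0.01,"y": 0.18,"z": 0,"roll": -1,"gripper": 0},{"x": 0.02,"y": 0.37,"z": 0,"roll": -2,"gripper": 0},{"x": 0.03,"y": 0.55,"z": 0,"roll": -3,"gripper": 0}]'

```text
clock: 17.0
position: [0.4812, 0.0816, 0.0429]
ee_rot: [0.033, 0.706, -0.706, -0.032]
contact_force: [-0.4, -1.7, 0.4]
opening: 0.0165
```

```bash
python3 st.py
```

```text
[0.4812 0.0816 0.0429] -95.27 [-0.44 -1.69  0.42] [-0.241 -0.281  0.136] 17.0
```

Call:
carry_out --targets '[{"x": 0.02,"y": 0.18,"z": 0,"roll": -1,"gripper": 0},{"x": 0.04,"y": 0.36,"z": 0,"roll": -2,"gripper": 0},{"x": 0.06,"y": 0.55,"z": 0,"roll": -3,"gripper": 0}]'

```text
clock: 17.38
position: [0.4818, 0.0871, 0.0429]
ee_rot: [0.051, 0.705, -0.705, -0.051]
contact_force: [1.2, -1.6, 0.2]
opening: 0.0167
```

```bash
python3 st.py;python3 arc.py 171.7 1 2 3 4 5 6 7 8
```

```text
[0.4818 0.0871 0.0429] -98.27 [ 1.18 -1.61  0.16] [-0.259 -0.363  0.116] 17.375
1.0 [0.03 0.18]
2.0 [0.06 0.36]
3.0 [0.09 0.54]
4.0 [0.13 0.72]
5.0 [0.17 0.9 ]
6.0 [0.22 1.08]
7.0 [0.26 1.25]
8.0 [0.31 1.43]
```

Call:
carry_out --targets '[{"x": 0.03,"y": 0.18,"z": 0,"roll": -1,"gripper": 0},{"x": 0.06,"y": 0.36,"z": 0,"roll": -2,"gripper": 0},{"x": 0.09,"y": 0.54,"z": 0,"roll": -3,"gripper": 0}]'

```text
clock: 17.75
position: [0.4827, 0.0925, 0.0429]
ee_rot: [0.07, 0.704, -0.704, -0.069]
contact_force: [1.6, -2.1, 1.2]
opening: 0.017
```

```bash
python3 st.py;python3 arc.py 168.7 1 2 3 4 5 6 7 8
```

```text
[0.4827 0.0925 0.0429] -101.27 [ 1.58 -2.11  1.24] [-0.175 -0.47   0.109] 17.75
1.0 [0.04 0.18]
2.0 [0.08 0.36]
3.0 [0.12 0.54]
4.0 [0.17 0.71]
5.0 [0.22 0.89]
6.0 [0.27 1.07]
7.0 [0.33 1.24]
8.0 [0.39 1.41]
```

Call:
carry_out --targets '[{"x": 0.03,"y": 0.18,"z": 0,"roll": -1,"gripper": 0},{"x": 0.07,"y": 0.36,"z": 0,"roll": -2,"gripper": 0},{"x": 0.11,"y": 0.54,"z": 0,"roll": -3,"gripper": 0}]'

```text
clock: 18.12
position: [0.4839, 0.0979, 0.0429]
ee_rot: [0.088, 0.702, -0.702, -0.088]
contact_force: [2.8, -0.7, 0.1]
opening: 0.0166
```

```bash
python3 st.py;python3 arc.py 165.7 1 2 3 4 5 6 7 8
```

```text
[0.4839 0.0979 0.0429] -104.27 [ 2.77 -0.71  0.12] [-0.191 -0.562  0.214] 18.125
1.0 [0.05 0.18]
2.0 [0.1  0.35]
3.0 [0.15 0.53]
4.0 [0.21 0.7 ]
5.0 [0.26 0.88]
6.0 [0.33 1.05]
7.0 [0.39 1.22]
8.0 [0.46 1.39]
```

Add to st.py:
```python
r=s['position'][:2]-np.array([.586,.0718]); f=s['contact_force']; print('torque',round(r[0]*f[1]-r[1]*f[0]+s['wrist_torque'][2],3),'handle',np.degrees(np.arctan2(r[1],r[0])).round(2))
```

```text
(no output)
```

Call:
carry_out --targets '[{"x": 0.06,"y": 0.18,"z": 0,"roll": -1,"gripper": 0},{"x": 0.12,"y": 0.35,"z": 0,"roll": -2,"gripper": 0},{"x": 0.17,"y": 0.53,"z": 0,"roll": -3,"gripper": 0}]'

```text
clock: 18.5
position: [0.4853, 0.1032, 0.0428]
ee_rot: [0.106, 0.699, -0.699, -0.106]
contact_force: [1.4, 0.1, 1.2]
opening: 0.0169
```

```bash
python3 st.py;python3 arc.py 162.7 1 2 3 4 5 6 7 8
```

```text
[0.4853 0.1032 0.0428] -107.27 [1.43 0.14 1.19] [-0.073 -0.557  0.258] 18.5
torque 0.199 handle 162.67
1.0 [0.06 0.17]
2.0 [0.12 0.35]
3.0 [0.18 0.52]
4.0 [0.24 0.69]
5.0 [0.31 0.86]
6.0 [0.38 1.03]
7.0 [0.46 1.2 ]
8.0 [0.53 1.36]
```

Call:
carry_out --targets '[{"x": 0.06,"y": 0.17,"z": 0,"roll": -1,"gripper": 0},{"x": 0.13,"y": 0.35,"z": 0,"roll": -2,"gripper": 0},{"x": 0.19,"y": 0.52,"z": 0,"roll": -3,"gripper": 0}]'

```text
clock: 18.88
position: [0.4871, 0.1084, 0.0428]
ee_rot: [-0.124, -0.696, 0.696, 0.125]
contact_force: [1.3, 0.0, 1.4]
opening: 0.0168
```

```bash
python3 st.py;python3 arc.py 159.7 1 2 3 4 5 6 7 8
```

```text
[0.4871 0.1084 0.0428] -110.27 [1.29 0.03 1.36] [-0.096 -0.368  0.297] 18.875
torque 0.247 handle 159.69
1.0 [0.07 0.17]
2.0 [0.13 0.34]
3.0 [0.2  0.51]
4.0 [0.28 0.68]
5.0 [0.35 0.84]
6.0 [0.43 1.01]
7.0 [0.52 1.17]
8.0 [0.6  1.34]
```

Call:
carry_out --targets '[{"x": 0.07,"y": 0.17,"z": 0,"roll": -1,"gripper": 0},{"x": 0.14,"y": 0.34,"z": 0,"roll": -2,"gripper": 0},{"x": 0.21,"y": 0.51,"z": 0,"roll": -3,"gripper": 0}]'

```text
clock: 19.25
position: [0.4891, 0.1136, 0.0427]
ee_rot: [0.142, 0.693, -0.693, -0.143]
contact_force: [-0.6, 1.3, 2.4]
opening: 0.0165
```

```bash
python3 st.py;python3 arc.py 156.7 1 2 3 4 5 6 7 8
```

```text
[0.4891 0.1136 0.0427] -113.27 [-0.57  1.27  2.39] [-0.007 -0.227  0.3  ] 19.25
torque 0.201 handle 156.68
1.0 [0.07 0.17]
2.0 [0.15 0.33]
3.0 [0.23 0.5 ]
4.0 [0.31 0.66]
5.0 [0.4  0.82]
6.0 [0.49 0.99]
7.0 [0.58 1.14]
8.0 [0.67 1.3 ]
```

Call:
carry_out --targets '[{"x": 0.07,"y": 0.17,"z": 0,"roll": -1,"gripper": 0},{"x": 0.15,"y": 0.33,"z": 0,"roll": -2,"gripper": 0},{"x": 0.22,"y": 0.5,"z": 0,"roll": -3,"gripper": 0}]'

```text
clock: 19.62
position: [0.4914, 0.1186, 0.0427]
ee_rot: [0.161, 0.689, -0.689, -0.161]
contact_force: [-1.0, 0.2, 2.5]
opening: 0.0165
```

```bash
python3 st.py;python3 arc.py 153.7 1 2 3 4 5 6 7 8
```

```text
[0.4914 0.1186 0.0427] -116.27 [-1.05  0.21  2.53] [ 0.075 -0.186  0.315] 19.625
torque 0.345 handle 153.71
1.0 [0.08 0.16]
2.0 [0.17 0.33]
3.0 [0.26 0.49]
4.0 [0.35 0.65]
5.0 [0.44 0.8 ]
6.0 [0.54 0.96]
7.0 [0.64 1.11]
8.0 [0.74 1.26]
```

Call:
carry_out --targets '[{"x": 0.08,"y": 0.16,"z": 0,"roll": -1,"gripper": 0},{"x": 0.17,"y": 0.33,"z": 0,"roll": -2,"gripper": 0}]'

```text
clock: 19.88
position: [0.493, 0.1217, 0.0427]
ee_rot: [-0.172, -0.686, 0.686, 0.173]
contact_force: [-0.7, 1.9, 2.0]
opening: 0.0164
```

```bash
python3 st.py;python3 arc.py 151.7 1 2 3 4 5 6 7 8
```

```text
[0.493  0.1217 0.0427] -118.26 [-0.75  1.86  2.02] [-0.001 -0.1    0.439] 19.875
torque 0.303 handle 151.77
1.0 [0.09 0.16]
2.0 [0.18 0.32]
3.0 [0.27 0.48]
4.0 [0.37 0.63]
5.0 [0.47 0.79]
6.0 [0.57 0.94]
7.0 [0.68 1.09]
8.0 [0.78 1.24]
```

```bash
python3 - <<'E'
from avg import *
avg('scene','sceneF',6)
c=load('sceneF'); c['frame']=c['frame'].astype(np.uint8); crop(c,205,205,290,265,9,'F1')
E
sed -i 's/bp=(.5860,.0718,7.5)/bp=(.5860,.0718,float(sys.argv[6]) if len(sys.argv)>6 else 7.5)/' on.py
for b in 7.5 -10 -20 -30; do python3 on.py sceneF .586 .0718 .034 -208 $b; done; python3 st.py
```

```text
2.213 [ 5.862000e-01  7.190000e-02  3.260000e-02 -2.077646e+02  1.665500e+00
 -1.776200e+00]
2.182 [ 5.859000e-01  7.200000e-02  3.290000e-02 -2.077423e+02  1.656600e+00
 -8.089000e-01]
2.18 [ 5.860000e-01  7.170000e-02  3.230000e-02 -2.078128e+02  1.425800e+00
 -9.983000e-01]
2.152 [ 5.860000e-01  7.170000e-02  3.270000e-02 -2.079275e+02  1.694100e+00
 -2.490000e-02]
[0.493  0.1217 0.0427] -118.21 [-1.26  1.11  1.31] [ 0.189 -0.058  0.414] 20.175
torque 0.374 handle 151.78
```

View pics/F1.png

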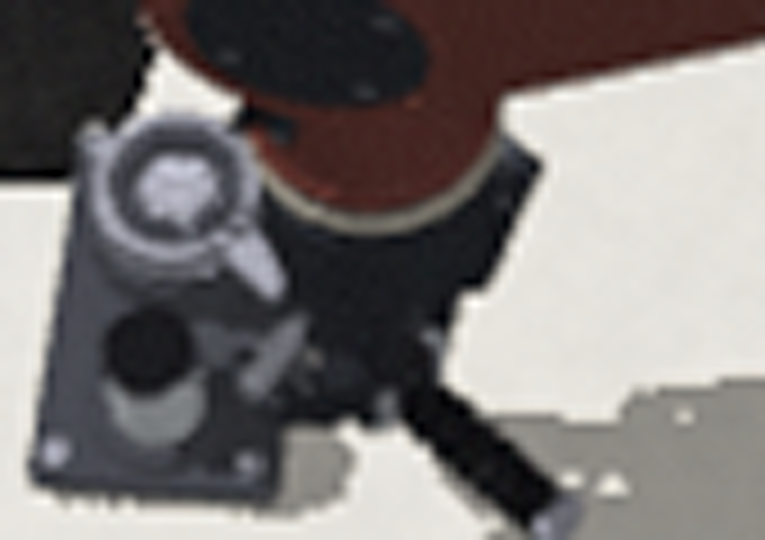

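Call:
carry_out --targets '[{"x": 0.09,"y": 0.16,"z": 0,"roll": -1,"gripper": 0},{"x": 0.18,"y": 0.32,"z": 0,"roll": -2,"gripper": 0}]'

```text
clock: 20.42
position: [0.4946, 0.1247, 0.0427]
ee_rot: [-0.184, -0.682, 0.683, 0.185]
contact_force: [-2.8, 0.0, 2.3]
opening: 0.0167
```

```bash
python3 st.py;python3 arc.py 149.7 1 2 3 4 5 6 7 8
```

```text
[0.4946 0.1247 0.0427] -120.25 [-2.76  0.    2.29] [-0.133  0.184  0.671] 20.425
torque 0.817 handle 149.92
1.0 [0.09 0.16]
2.0 [0.19 0.31]
3.0 [0.29 0.47]
4.0 [0.39 0.62]
5.0 [0.5  0.77]
6.0 [0.6  0.92]
7.0 [0.71 1.07]
8.0 [0.83 1.21]
```

Call:
carry_out --targets '[{"x": 0.09,"y": 0.16,"z": 0,"roll": -1,"gripper": 0},{"x": 0.19,"y": 0.31,"z": 0,"roll": -2,"gripper": 0},{"x": 0.29,"y": 0.47,"z": 0,"roll": -3,"gripper": 0}]'

```text
clock: 20.8
position: [0.4976, 0.1296, 0.0426]
ee_rot: [-0.202, -0.677, 0.678, 0.203]
contact_force: [-2.6, 0.3, 2.4]
opening: 0.0166
```

```bash
python3 st.py;python3 arc.py 146.7 1 2 3 4 5 6 7 8
```

```text
[0.4976 0.1296 0.0426] -123.27 [-2.62  0.26  2.42] [-0.153  0.279  0.602] 20.8
torque 0.73 handle 146.81
1.0 [0.1  0.15]
2.0 [0.21 0.3 ]
3.0 [0.31 0.45]
4.0 [0.42 0.6 ]
5.0 [0.54 0.74]
6.0 [0.65 0.89]
7.0 [0.77 1.03]
8.0 [0.89 1.17]
```

Call:
carry_out --targets '[{"x": 0.1,"y": 0.15,"z": 0,"roll": -1,"gripper": 0},{"x": 0.21,"y": 0.3,"z": 0,"roll": -2,"gripper": 0},{"x": 0.31,"y": 0.45,"z": 0,"roll": -3,"gripper": 0},{"x": 0.42,"y": 0.6,"z": 0,"roll": -4,"gripper": 0},{"x": 0.42,"y": 0.6,"z": 0,"roll": -4,"gripper": 0},{"x": 0.42,"y": 0.6,"z": 0,"roll": -4,"gripper": 0}]'

```text
clock: 21.55
position: [0.5019, 0.1357, 0.0427]
ee_rot: [0.225, 0.67, -0.67, -0.226]
contact_force: [-4.6, 2.2, 1.9]
opening: 0.0164
```

```bash
python3 st.py;python3 - <<'E'
from avg import *
avg('scene','sceneG',8)
c=load('sceneG'); c['frame']=c['frame'].astype(np.uint8); crop(c,205,205,290,265,9,'G1'); crop(c,212,213,240,238,25,'G2')
c=load('sceneF'); c['frame']=c['frame'].astype(np.uint8); crop(c,212,213,240,238,25,'F2')
E
python3 on.py sceneG .586 .0718 .034 -217 -30
```

```text
[0.5019 0.1357 0.0427] -127.21 [-4.6   2.22  1.87] [0.223 0.554 0.458] 21.55
torque 0.565 handle 142.76
3.615 [ 5.860000e-01  7.160000e-02  3.250000e-02 -2.170447e+02  1.654500e+00
 -2.161400e+00]
```

View pics/G2.png

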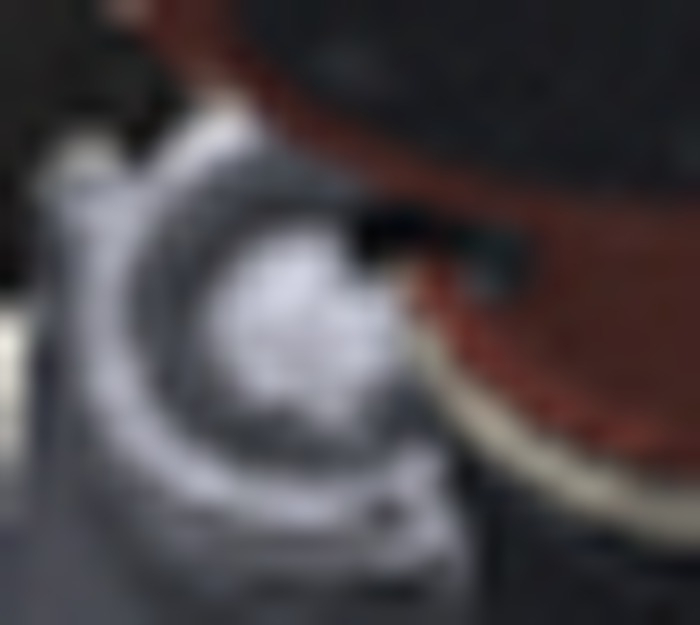

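View pics/F2.png

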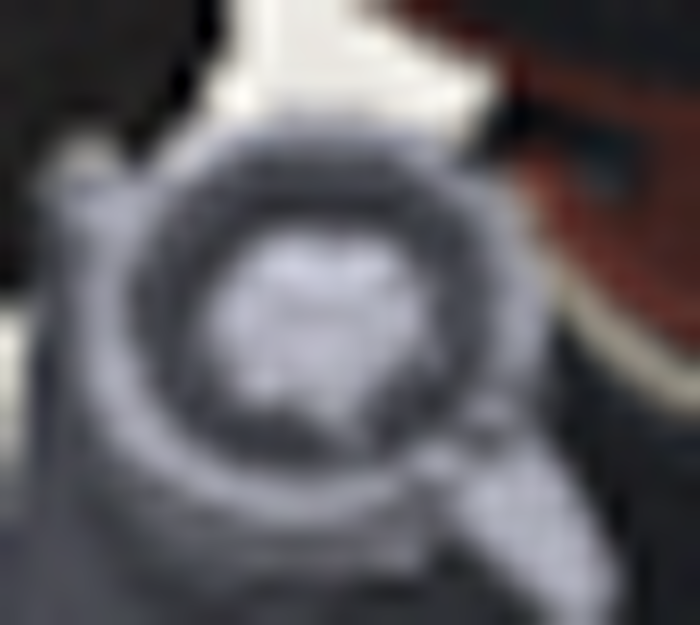

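Call:
carry_out --targets '[{"x": -0.13,"y": -0.13,"z": 0,"roll": 1,"gripper": 0},{"x": -0.3,"y": -0.34,"z": 0,"roll": 2.5,"gripper": 0},{"x": -0.3,"y": -0.34,"z": 0,"roll": 2.5,"gripper": 0}]'

```text
clock: 22.32
position: [0.4994, 0.1322, 0.043]
ee_rot: [0.211, 0.675, -0.675, -0.211]
contact_force: [-1.4, 2.9, 0.4]
opening: 0.0168
```

```bash
python3 st.py
```

```text
[0.4994 0.1322 0.043 ] -124.7 [-1.41  2.93  0.41] [0.581 0.068 0.335] 22.325
torque 0.167 handle 145.1
```

Call:
carry_out --targets '[{"x": -0.1,"y": -0.1,"z": 0,"roll": 0.8,"gripper": 0},{"x": -0.18,"y": -0.21,"z": 0,"roll": 1.5,"gripper": 0},{"x": -0.18,"y": -0.21,"z": 0.1,"roll": 1.5,"gripper": 0}]'

```text
clock: 22.7
position: [0.4977, 0.1297, 0.0438]
ee_rot: [-0.202, -0.678, 0.678, 0.202]
contact_force: [2.4, 1.2, -3.7]
opening: 0.0161
```

```bash
python3 st.py
```

```text
[0.4977 0.1297 0.0438] -123.2 [ 2.37  1.21 -3.69] [ 0.303 -0.298  0.314] 22.7
torque 0.07 handle 146.73
```

Nearly free; lift gently.

Call:
carry_out --targets '[{"x": 0,"y": 0,"z": 0.15,"roll": 0,"gripper": 0},{"x": 0,"y": 0,"z": 0.3,"roll": 0,"gripper": 0},{"x": 0,"y": 0,"z": 0.4,"roll": 0,"gripper": 0}]'

```text
clock: 23.08
position: [0.4975, 0.1298, 0.0478]
ee_rot: [-0.202, -0.678, 0.678, 0.202]
contact_force: [4.1, 0.1, -3.9]
opening: 0.0166
```

```bash
python3 st.py
```

```text
[0.4975 0.1298 0.0478] -123.22 [ 4.13  0.13 -3.85] [ 0.284 -0.435  0.28 ] 23.075
torque 0.029 handle 146.75
```

Call:
carry_out --targets '[{"x": 0.05,"y": 0,"z": 0.2,"roll": 0,"gripper": 0},{"x": 0.05,"y": 0,"z": 0.4,"roll": 0,"gripper": 0},{"x": 0.05,"y": 0,"z": 0.5,"roll": 0,"gripper": 0}]'

```text
clock: 23.45
position: [0.4976, 0.13, 0.0529]
ee_rot: [-0.202, -0.678, 0.678, 0.202]
contact_force: [1.9, 0.4, -2.9]
opening: 0.0166
```

```bash
python3 st.py
```

```text
[0.4976 0.13   0.0529] -123.21 [ 1.88  0.36 -2.92] [ 0.184 -0.189  0.17 ] 23.45
torque 0.029 handle 146.63
```

Call:
carry_out --targets '[{"x": 0.02,"y": 0,"z": 0.3,"roll": 0,"gripper": 0},{"x": 0.02,"y": 0,"z": 0.6,"roll": 0,"gripper": 0},{"x": 0.02,"y": 0,"z": 0.8,"roll": 0,"gripper": 0}]'

```text
clock: 23.82
position: [0.4978, 0.13, 0.061]
ee_rot: [-0.202, -0.678, 0.678, 0.202]
contact_force: [-0.5, -0.1, -3.2]
opening: 0.0168
```

```bash
python3 st.py
```

```text
[0.4978 0.13   0.061 ] -123.22 [-0.46 -0.14 -3.22] [ 0.016  0.019 -0.048] 23.825
torque -0.008 handle 146.6
```

Call:
carry_out --targets '[{"x": 0,"y": 0,"z": 2,"roll": 0,"gripper": 0},{"x": 0,"y": 0,"z": 5,"roll": 0,"gripper": 0},{"x": -1,"y": -2,"z": 7,"roll": 3,"gripper": 0},{"x": -2,"y": -5,"z": 7.5,"roll": 8,"gripper": 0},{"x": -3,"y": -9,"z": 7.5,"roll": 14,"gripper": 0},{"x": -4,"y": -13,"z": 7.5,"roll": 20,"gripper": 0},{"x": -5,"y": -17,"z": 7.5,"roll": 26,"gripper": 0},{"x": -6,"y": -21,"z": 7.5,"roll": 32,"gripper": 0},{"x": -6.5,"y": -25,"z": 7.5,"roll": 38,"gripper": 0},{"x": -6.5,"y": -29,"z": 7.5,"roll": 44,"gripper": 0},{"x": -6.5,"y": -33,"z": 7.5,"roll": 49,"gripper": 0},{"x": -6.5,"y": -35.5,"z": 7,"roll": 53,"gripper": 0},{"x": -6.5,"y": -36,"z": 5,"roll": 53,"gripper": 0},{"x": -6.5,"y": -36,"z": 2,"roll": 53,"gripper": 0},{"x": -6.5,"y": -36,"z": 0,"roll": 53,"gripper": 0},{"x": -6.5,"y": -36,"z": 0,"roll": 53,"gripper": 0},{"x": -6.5,"y": -36,"z": 0,"roll": 53,"gripper": 0}]'

```text
clock: 25.95
position: [0.4334, -0.2303, 0.0617]
ee_rot: [0.121, -0.696, 0.697, -0.122]
contact_force: [-0.4, 0.6, -1.6]
opening: 0.0166
```

```bash
python3 st.py
python3 - <<'E'
from avg import *
c=avg('scene','sceneH',8);c['frame']=c['frame'].astype(np.uint8); crop(c,200,110,350,240,5,'H1')
E
python3 air.py sceneH .53 -.195 .05 -160
```

```text
[ 0.4334 -0.2303  0.0617] -70.21 [-0.4   0.63 -1.56] [ 0.004 -0.011  0.016] 25.95
torque -0.202 handle -116.8
1.1808224993856091 [ 5.321000e-01 -1.945000e-01  5.180000e-02 -1.603404e+02  1.469600e+00
  2.206000e-01]
```

View pics/H1.png

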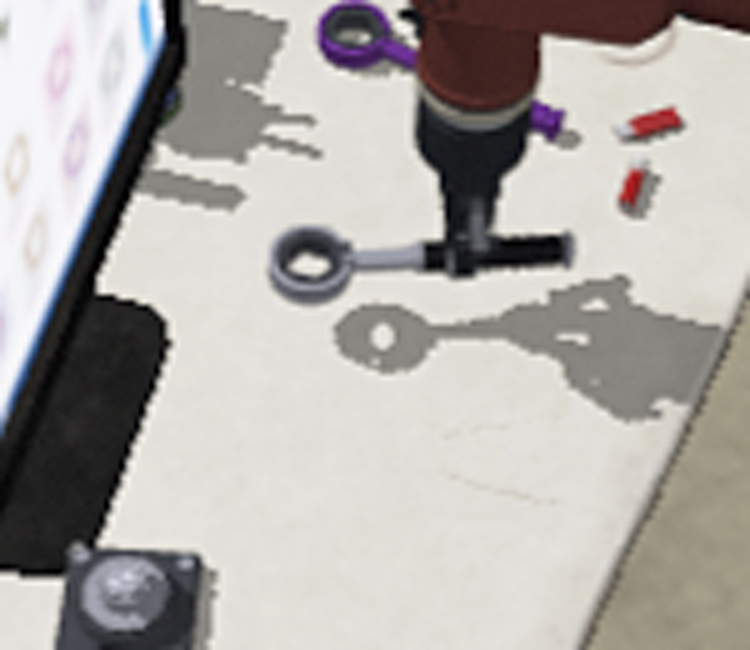

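```bash
cat > hole.py <<'E'
import fit, air
from fit import *
for tag,p in(('sceneH',[.532,-.1945,.0518,-160.3]),('sceneA',[.585,.0722,.0975,-172.9])):
    c=load(tag)
    for d in range(-20,36,5):
        def w(X,Y,Z,d=np.radians(d)):
            U=np.cos(d)*X+np.sin(d)*Y;V=-np.sin(d)*X+np.cos(d)*Y
            return ((Z<=.022)&(np.hypot(X,Y)<=.030)&(hexr(U,V)>=.0158))|((Z<=.022)&(abs(Y)<=.009)&(X>.075)&(X<.180))|((Z<=.019)&(abs(Y)<.006)&(X>0.028)&(X<.187))
        air.wrench=w
        f,x=air.ringfit(c,p); print(tag,d,round(f,3))
E
python3 hole.py
python3 - <<'E'
from h import *
for t,a in(('sceneH',(250,150,275,175)),('sceneA',(210,203,235,228))):
    c=load(t);c['frame']=c['frame'].astype(np.uint8);crop(c,*a,16,'r_'+t)
cv2.imwrite('pics/rings.png',np.hstack([cv2.imread('pics/r_sceneH.png'),cv2.imread('pics/r_sceneA.png')]))
E
```

```text
sceneH -20 1.226
sceneH -15 1.217
sceneH -10 1.169
sceneH -5 1.183
sceneH 0 1.117
sceneH 5 1.077
sceneH 10 1.052
sceneH 15 1.121
sceneH 20 1.155
sceneH 25 1.188
sceneH 30 1.214
sceneH 35 1.231
sceneA -20 1.303
sceneA -15 1.355
sceneA -10 1.272
sceneA -5 1.257
sceneA 0 1.23
sceneA 5 1.239
sceneA 10 1.253
sceneA 15 1.292
sceneA 20 1.328
sceneA 25 1.332
sceneA 30 1.341
sceneA 35 1.344
```

View pics/rings.png

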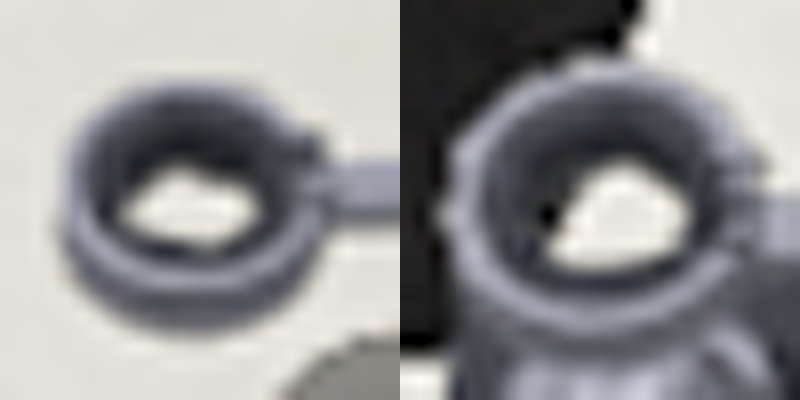

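Call:
carry_out --targets '[{"x": 0,"y": 0,"z": -2,"roll": 0,"gripper": 0},{"x": 0,"y": 0,"z": -3.6,"roll": 0,"gripper": 0},{"x": 0,"y": 0,"z": -4.4,"roll": 0,"gripper": 0},{"x": 0,"y": 0,"z": -4.7,"roll": 0,"gripper": 0},{"x": 0,"y": 0,"z": -4.7,"roll": 0,"gripper": 0}]'

```text
clock: 26.98
position: [0.433, -0.2301, 0.014]
ee_rot: [-0.122, 0.697, -0.697, 0.121]
contact_force: [-0.8, 0.1, -0.7]
opening: 0.0169
```

Call:
carry_out --targets '[{"x": 0,"y": 0,"z": -0.1,"roll": 0,"gripper": 0},{"x": 0,"y": 0,"z": -0.2,"roll": 0,"gripper": 0},{"x": 0,"y": 0,"z": -0.2,"roll": 0,"gripper": 0}]'

```text
clock: 27.35
position: [0.4337, -0.2303, 0.0125]
ee_rot: [0.121, -0.696, 0.697, -0.122]
contact_force: [-0.3, 3.2, 6.2]
opening: 0.0164
```

Call:
carry_out --targets '[{"x": 0,"y": 0,"z": 0,"roll": 0,"gripper": 0.25},{"x": 0,"y": 0,"z": 0,"roll": 0,"gripper": 0.3},{"x": 0,"y": 0,"z": 0,"roll": 0,"gripper": 0.4},{"x": 0,"y": 0,"z": 0,"roll": 0,"gripper": 0.6},{"x": 0,"y": 0,"z": 0,"roll": 0,"gripper": 0.8},{"x": 0,"y": 0,"z": 0,"roll": 0,"gripper": 0.8},{"x": 0,"y": 0,"z": 2,"roll": 0,"gripper": 0.8},{"x": 0,"y": 0,"z": 5,"roll": 0,"gripper": 0.8},{"x": 0,"y": 0,"z": 10,"roll": 0,"gripper": 0.8},{"x": 0,"y": 0,"z": 15,"roll": 0,"gripper": 0.8},{"x": 0,"y": 0,"z": 15,"roll": 0,"gripper": 0.8}]'

```text
clock: 28.72
position: [0.4357, -0.232, 0.1668]
ee_rot: [0.119, -0.694, 0.699, -0.124]
contact_force: [0.7, -0.6, -0.1]
opening: 0.0682
```

```bash
python3 st.py
python3 - <<'E'
from avg import *
c=avg('scene','sceneI',8)
c['frame']=c['frame'].astype(np.uint8); cv2.imwrite('pics/I.png',c['frame'][:,:,::-1])
for r,l in ((0,0),):pass
ang=np.radians(-160.3); e=np.array([np.cos(ang),np.sin(ang)]); n=np.array([-e[1],e[0]]); o=np.array([.532,-.1945])
for a,b in((-.023,0),(0,.023),(0,-.023),(.055,0),(.09,0),(.13,0),(.17,0)):
    p=o+e*a+n*b; u,v=proj(c,[*p,.022])[0]; print(a,b,dep(c,u,v).round(4))
E
```

```text
[ 0.4357 -0.232   0.1668] -70.2 [ 0.67 -0.64 -0.08] [0.009 0.013 0.009] 28.725
torque 0.309 handle -116.32
-0.023 0 [ 0.5549 -0.191   0.0161]
0 0.023 [ 0.5406 -0.2194  0.0176]
0 -0.023 [ 0.5249 -0.1753  0.0186]
0.055 0 [ 0.4809 -0.2164  0.0175]
0.09 0 [ 0.4472 -0.2247  0.0222]
0.13 0 [ 0.4095 -0.2378  0.0227]
0.17 0 [ 0.372  -0.2526  0.021 ]
```

View pics/I.png

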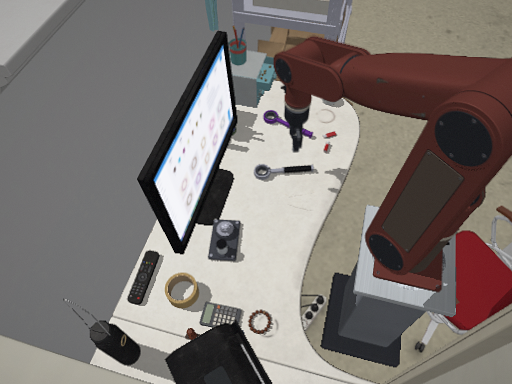

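Run:
```python
from h import *
c=load('scene_avg'); ang=np.radians(-160.1); e=np.array([np.cos(ang),np.sin(ang)]); n=np.array([-e[1],e[0]]); o=np.array([.5313,-.2318])
for a,b in((-.023,0),(0,.023),(0,-.023),(.055,0),(.09,0),(.13,0),(.17,0)):
    p=o+e*a+n*b; u,v=proj(c,[*p,.022])[0]; print(a,b,dep(c,u,v).round(4))
print(sign_off(), state()['clock'])
```

```text
-0.023 0 [ 0.5537 -0.2267  0.0184]
0 0.023 [ 0.5397 -0.2557  0.0191]
0 -0.023 [ 0.5238 -0.2115  0.0202]
0.055 0 [ 0.4801 -0.2532  0.0186]
0.09 0 [ 0.4468 -0.2634  0.0208]
0.13 0 [ 0.4092 -0.2776  0.0201]
0.17 0 [ 0.3715 -0.2902  0.0214]
the job is handed in; nothing more can be done
the job is handed in; nothing more can be done
```

The wrench is tripped and lying flat on the bare desk, and the job is handed in at about 29 s of the 58 s allowed. No verdict was reported.

- **Seating:** The first lowering caught on the bolt's taper about 1.5 mm off centre, with only a few newtons of force. I raised it, re-centred it and lowered it freely. Contact on the washer was about 2.4 N. The camera fit put the ring at the bolt axis within 1 mm.
- **Tightening:** I turned clockwise at about 0.2 to 0.35 N m for some 36°. The torque then jumped to the 0.7 N m plateau. I went on about 7 to 9° past that and stopped.
- **Trip:** That turn makes the joint angle about 0.11 to 0.16 rad. A fit of the hex hole after lifting gave 8 to 10° off the handle, against about 0° before, so it is tripped and well short of 0.24. I did not read the pointer tab itself.
- **Lift and lay-down:** The ring came off with forces under 6 N and was lowered to contact before I opened the gripper.
- **Last checks:**
  - Measured heights along the wrench match the initial flat pose within 1 to 3 mm.
  - The ring is about 27 cm from the bolt.
  - The tape roll, calculator and bracelet look unmoved in the picture; I did not measure them.

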